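# Put the tea away in the box with the sticking lid

### The job

Put the blue tea packet away in the pine box with the sliding lid. The lid has swollen: slide it open until you feel it begin to bind, without forcing it through the tight spot, then ease it back until it runs free and leave it standing open. Set the packet down gently, upright, in the open compartment, slide the lid fully shut, and leave the other two packets, the glass jar and the low tin where they are.

Things in the scene. Friction and masses are not known exactly. Their poses are not given: they have to be found in the camera images.
- box: Pine box fixed to the table, 324 long (x) x 184 wide (y) x 89 mm high. Origin: centre of its underside; z up. Lid slides open along +x in grooves in the long sides (lips on top, z 84-89 mm), out over the low +x end (top z 75 mm). Walls 12 mm, floor top at z 8 mm; inner width 160 mm. The tall -x end (inner face x -150 mm, top z 89 mm) is the stop for the shut lid.
- front_compartment (a point): Centre of the floor of the compartment that the lid uncovers, at x -60, y 0, z 8 mm in the box frame; it spans box x -150 to 30 mm. With the lid open by q, x -150 mm to -150 mm + q is uncovered. A 50 mm high divider (x 30 to 38 mm) parts it from the back compartment, which holds two spice jars 60 mm high.
- lid (a joint): Lid opening (m), 0 fully shut, growing along box +x; starts 0 to 20 mm. 7 mm board, z 76 to 83 mm, 310 long, about 0.35 kg; its -x edge is at box x -150 mm + opening. Needs 1 to 2.5 N to slide, stays where left. It begins to bind somewhere between 130 and 175 mm: drag then grows about 0.7 N per mm to some 18 N after 25 mm; it stays wedged until drawn back, which is easier.
- groove_squeeze (a joint): How far (m) the swollen lid edge springs the closed-up part of the groove apart: 0 while the lid runs free, then 0.12 mm per mm of lid travel into the tight spot. Binding is above 0.25 mm (2 mm in, about 1.5 N over the free drag), forced above 3 mm (25 mm in). Not visible; felt as drag.
- lid_handle (a point): Middle of the steel bow handle on the lid: a round bar 12 mm thick, 96 mm long across the lid (box y), centre 30 mm above the lid's top and 113 mm above the table, on two 12 mm posts at its ends. It lies at box x -105 mm + opening, y 0.
- tea_blue: The tea packet to put away: blue cardboard box with white labels, 105 long (its x) x 45 wide (its y) x 64 mm high, about 0.13 kg, standing on the table. Origin: centre of its underside, z up.
- tea_red: Red tea packet of the same size and origin; leave it alone.
- tea_yellow: Yellow tea packet of the same size and origin; leave it alone.
- olive_jar: Glass jar with a green cap, 68 mm across, 95 mm high; leave it alone. Origin: centre of its underside.
- tuna_tin: Low tin, 84 mm across, 36 mm high; leave it alone. The open lid can pass over it. Origin: centre of its underside.

How it is judged (in metres and radians):
On the way, in this order (a step that is already met when the one before it is completed fails the run):
1. the lid is slid open into the tight spot until it binds (value of joint groove_squeeze above 0.00025 m and value of joint lid above 0.12 m), for 0.05 s.
2. the lid is eased back until it is free of the tight spot, and left standing still, still open wide enough for the packet (value of joint groove_squeeze below 0.0001 m and value of joint lid above 0.06 m and velocity of joint lid between -0.004 and 0.004 m/s), for 0.3 s.
3. the blue packet stands upright on the floor of the open compartment, let go (x of tea_blue in the frame of box between -0.135 and 0.015 m and y of tea_blue in the frame of box between -0.066 and 0.066 m and z of tea_blue in the frame of box below 0.013 m and angle between tea_blue's own z axis and vertical below 0.1 rad and contact force between the fingers and tea_blue below 0.1 N and linear speed of tea_blue below 0.02 m/s), for 0.2 s.
At the end, for the whole second after the job is handed in: the lid is fully shut (within 5 mm), and the blue packet stands upright (within 0.1 rad) at rest on the floor of the front compartment under it (all of step 3 and value of joint lid below 0.005 m and velocity of joint lid between -0.005 and 0.005 m/s); the robot touches nothing.
It fails at once if the lid is forced deep into the tight spot (groove sprung by more than 3 mm) (value of joint groove_squeeze above 0.003 m).
It fails at once if the blue packet is dropped (falls faster than 0.5 m/s while not held) (contact force between the fingers and tea_blue below 0.02 N and linear speed of tea_blue above 0.5 m/s).
It fails at once if another packet, the glass jar or the tin is moved by more than 30 mm (distance of any of tea_red, tea_yellow, olive_jar, tuna_tin from where it was at the start of the episode above 0.03 m).
It also fails if it takes over 72 s, if anything falls off the work surface, if the arm or the gripper's body presses on something with over 40 N, if the wrist force passes 120 N, or if a joint passes its speed limit or range.

### The arm

A 7-joint arm with a two-finger parallel gripper is mounted at the origin on the work surface. World frame = base frame: x ahead of the robot, y to its left, z up, the work surface at z = 0. Lengths are in m, angles in degrees, forces in N, time in s.
With the tool pointing down it reaches from about 0.425 to 0.875 m from the base axis. Payload 4.7 kg.
Tool frame: the origin (TCP) lies between the finger pads; the fingertips stand 14 mm ahead of it and the grasp point (between the pads) lies 5 mm behind it (env.tip_reach is the distance from the TCP to the fingertips, in m); z points along the fingers, y is the direction in which the jaws open and shut (so a half turn about z gives the same grasp; the last joint's range is limited). The gripper opens to 87 mm and grips with 3 to 60 N. Pads are 19 mm wide; open, the fingers measure 117 mm over their backs; the gripper's body (75 mm by 190 mm) begins 51 mm behind the grasp point.
Start: joints at [74.204, 18.392, -4.016, 83.108, 1.295, 78.541, -3.26], TCP at [0.186, -0.623, 0.237] pointing down, gripper open.
Joint ranges: [-163.93, 163.93], [-17.29, 119.83], [-79.2, 71.16], [3.27, 140.29], [-89.18, 269.18], [5.43, 117.66], [-154.24, 154.24]. Speed limits (degrees/s): [147.25, 147.25, 180, 180, 180, 180, 180].

### API

Orientations are given as [roll, pitch, yaw] about the fixed x, y, z axes, in that order (R = Rz(yaw) Ry(pitch) Rx(roll)).
In Python, from cell import env gives the robot as it stands. The module is installed in compiled form; this text tells all that it offers.
- The arm moves only by the shell command python3 -m pendant 'ROWS' [FORCE]. ROWS is JSON, a list of rows, each an object of numbers: "rx", "ry", "rz": the turn, a rotation vector about the tool's x, y, z in degrees; "tx", "ty", "tz": the shift along the tool's x, y, z in mm; "jaw": the finger opening in mm, from 0 to 87. In form: [{"rx": .., "ry": .., "rz": .., "tx": .., "ty": .., "tz": .., "jaw": ..}, ...]. A call has 1 to 20 rows; each row shifts and turns the commanded pose from where the row before left it, along the tool's axes as they then stand; what a row does not reach is not made up. A row lasts 1/12 s, in which the tool goes at most 41.7 mm and 7.16 degrees, less where a joint would pass 70% of its speed; a pose out of reach is approached as far as the arm can. A call with a gripper value outside its range is refused whole. The fingers move at their own pace and stop on an object; FORCE is the grip in N (left out, the last holds). Time passes only in rows, so rows that do not move let the fingers close. It gives the time, the measured TCP pose, the force and the opening at its end, in the units of the state.
- env.get_obs(): the state, without advancing time (a new reading comes with each control period).
- env.read_camera(name): name is "scene" or "top" or "wrist"; returns a dict with "img" (384x512x3 uint8, red, green, blue), "range_z" (384x512 float32, m along the optical axis (not along the pixel's ray), 0 where there is no reading), "vertical_fov" (degrees; the focal length in pixels is half the picture's height over the tangent of half this angle, whatever the lens; pixels are square), "cx", "cy" (the principal point, pixels), "world_to_cam" (4x4, takes a point from world to camera coordinates). Camera axes: x right, y up, looking along -z (the intrinsics and any distortion apply to the point x, -y, -z); pixel columns grow to the right and rows downward; lengths in m; the calibration is good to about 2 mm. A picture is of the moment at which its call begins.
- env.sign_off(): hands the job in, once; it reports no verdict.
The state is a dict: "time_s": time; "qpos": joint angles; "joint_velocities": joint speeds; "effort": joint torques, N m; "tool_pos": TCP position; "tool_rot": TCP orientation; "force": force on the tool from outside, world axes, zero at the start; "wrist_torque": the same for the moment, N m; "grip_width": finger opening in m.
Only numpy, scipy, OpenCV 4.12 (cv2) and the standard library are available. Lean on these libraries where they do the work, as an engineer would, in place of code of your own. Each camera call takes 0.05 s, during which the arm holds its last target.

## Working session

There is one attempt and no reset: what is moved stays moved. The work goes in short steps, Python scripts to look and compute and a shell command to move; the robot and the scene stay as the last step left them, time stands still between calls to the robot, and variables do not carry over. Pictures are saved under pics/ and viewed, and the job is handed in when it is done.

```bash
mkdir -p pics; ls; cat > h.py <<'E'
import numpy as np, cv2
from cell import env
def shot(name,fn):
    c=env.read_camera(name); cv2.imwrite('pics/'+fn+'.png',c['img'][:,:,::-1]); np.savez('pics/'+fn+'.npz',**c); return c
def load(fn): return dict(np.load('pics/'+fn+'.npz'))
def ray(c,u,v):
    f=192/np.tan(np.radians(float(c['vertical_fov']))/2)
    d=np.array([(u-c['cx'])/f,-(v-c['cy'])/f,-1.0]); T=np.linalg.inv(c['world_to_cam'])
    return T[:3,3],T[:3,:3]@d
def px(c,u,v,z=None):
    o,d=ray(c,u,v)
    if z is None: return o+d*float(c['range_z'][int(round(v)),int(round(u))])
    return o+d*(z-o[2])/d[2]
def proj(c,p):
    f=192/np.tan(np.radians(float(c['vertical_fov']))/2)
    q=c['world_to_cam']@np.append(p,1); return c['cx']+f*q[0]/-q[2], c['cy']+f*-q[1]/-q[2]
E
python3 - <<'E'
from h import *
o=env.get_obs(); print(o)
for n in ['scene','top','wrist']:
    c=shot(n,n+'0'); print(n,{k:(v if np.size(v)<20 else np.shape(v)) for k,v in c.items()})
E
```

```text
pics
{'time_s': 0.0, 'qpos': array([74.20568772, 18.44090034, -4.0151392 , 83.17555581,  1.29370991,
       78.54041349, -3.2608924 ]), 'joint_velocities': array([ 0.04066596, -0.0042562 , -0.00936927,  0.08090016, -0.08488669,
       -0.03114576, -0.00242607]), 'effort': array([ 2.54033494e-04, -4.91289926e+01, -4.03766893e-01, -3.12532067e+01,
       -6.41038315e-02,  4.36805247e-02,  1.26536056e-04]), 'tool_pos': array([ 0.18552502, -0.62240641,  0.23543483]), 'tool_rot': array([-1.79888301e+02,  4.61422749e-03,  1.66025588e+01]), 'force': array([ 0.23051018, -0.26064143,  0.55684514]), 'wrist_torque': array([ 0.02387911, -0.00387038,  0.00497573]), 'grip_width': 0.0873790889578804}
scene {'img': (384, 512, 3), 'range_z': (384, 512), 'vertical_fov': 45.77698955581054, 'cx': 256.17214019466496, 'cy': 185.91915964605042, 'world_to_cam': array([[-0.08889261,  0.99602498, -0.00568759,  0.03912237],
       [-0.78290627, -0.06633998,  0.61859258,  0.37785732],
       [ 0.61575634,  0.05944116,  0.78569134, -1.92766947],
       [ 0.        ,  0.        ,  0.        ,  1.        ]])}
top {'img': (384, 512, 3), 'range_z': (384, 512), 'vertical_fov': 44.63561607646149, 'cx': 264.13347381138817, 'cy': 187.891120359479, 'world_to_cam': array([[ 0.03003103, -0.99954812, -0.00129988, -0.02166719],
       [ 0.97721678,  0.02908668,  0.21024112, -0.59962339],
       [-0.21010831, -0.00758402,  0.9776487 , -1.22042835],
       [ 0.        ,  0.        ,  0.        ,  1.        ]])}
wrist {'img': (384, 512, 3), 'range_z': (384, 512), 'vertical_fov': 70.56943378830206, 'cx': 257.8480825165923, 'cy': 196.811544729362, 'world_to_cam': array([[ 0.28551751, -0.95837206, -0.00165506, -0.64942208],
       [ 0.92715849,  0.27665472, -0.25266442,  0.02945923],
       [ 0.2426044 ,  0.07060562,  0.96755256, -0.39007784],
       [ 0.        ,  0.        ,  0.        ,  1.        ]])}
```

View pics/scene0.png

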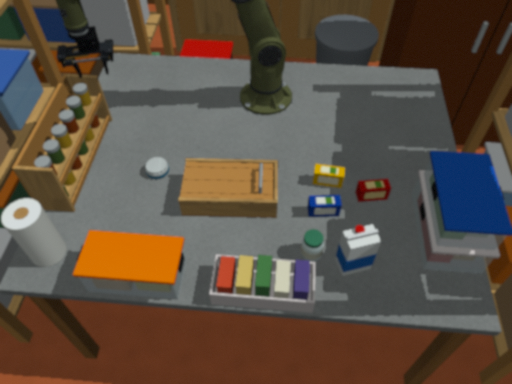

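View pics/top0.png

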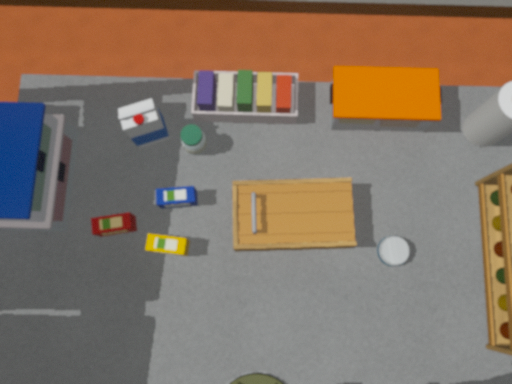

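View pics/wrist0.png

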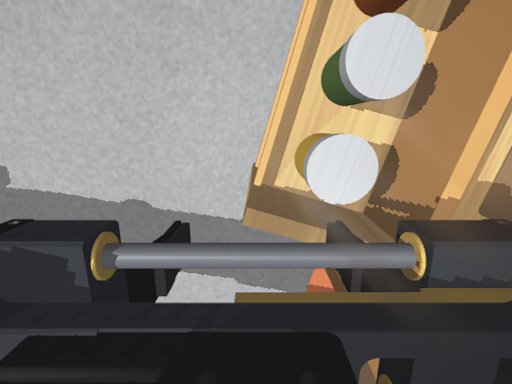

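The scene and top views show the pine box with its handle at top-view (256,213), and the lid opening toward image right (-y). The blue packet is at (176,197), red (113,225), yellow (166,244), jar (192,137) and tin (395,250). The arm is parked near the spice rack. I'll enlarge crops next.

```bash
python3 - <<'E'
from h import *
c=load('top0'); im=c['img'][:,:,::-1]
cv2.imwrite('pics/top0c1.png',cv2.resize(im[165:265,225:425],None,fx=4,fy=4,interpolation=cv2.INTER_CUBIC))
cv2.imwrite('pics/top0c2.png',cv2.resize(im[115:265,80:215],None,fx=4,fy=4,interpolation=cv2.INTER_CUBIC))
s=load('scene0')
cv2.imwrite('pics/scene0c.png',cv2.resize(s['img'][145:275,170:400,::-1],None,fx=3.4,fy=3.4,interpolation=cv2.INTER_CUBIC))
for n,p in dict(blue=(176,197),red=(113,225),yel=(166,244),jar=(192,132),tin=(395,247),lid=(310,213),handle=(254,213),table=(290,300)).items(): print(n,px(c,*p).round(4))
E
```

```text
blue [0.5675 0.2365 0.0632]
red [0.4855 0.4014 0.0631]
yel [0.439  0.2551 0.0596]
jar [0.7444 0.1989 0.095 ]
tin [ 0.4515 -0.3656  0.0365]
lid [ 0.5311 -0.1285  0.082 ]
handle [0.5209 0.0202 0.1178]
table [ 0.3015 -0.0834  0.0038]
```

View pics/top0c1.png

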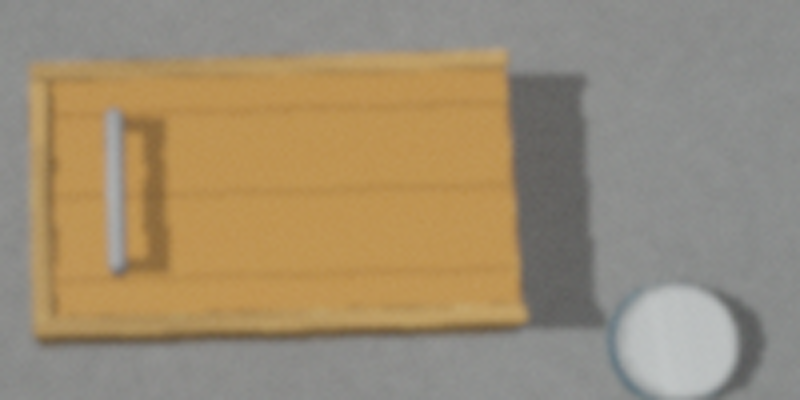

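View pics/top0c2.png

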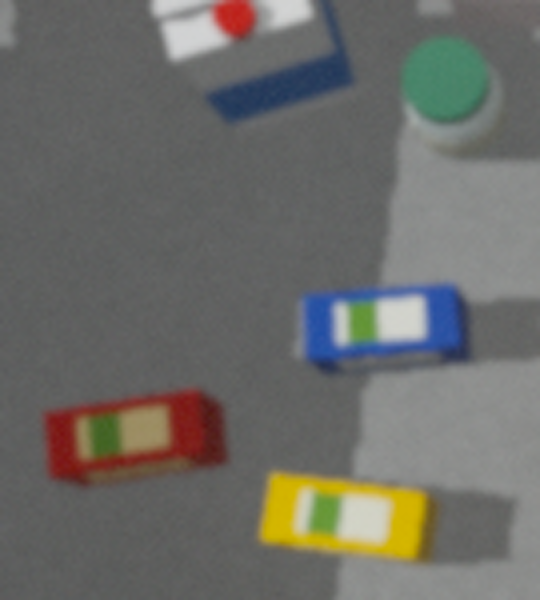

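View pics/scene0c.png

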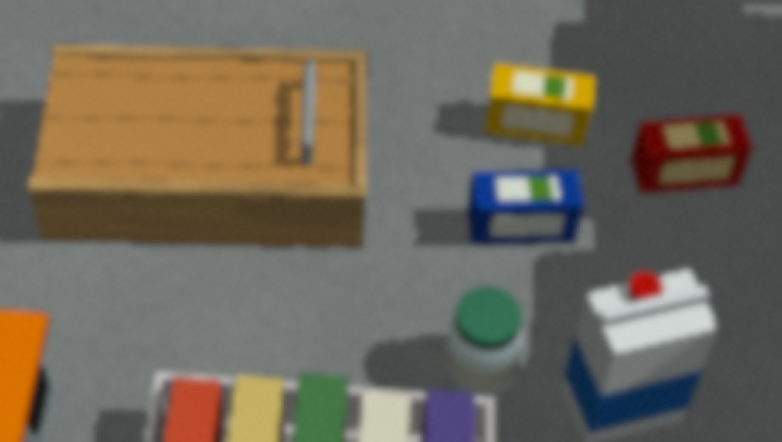

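```bash
python3 - <<'E'
from h import *
t=load('top0'); s=load('scene0')
def T(P,o,k,c,z): 
    r=np.array([px(c,o[0]+x/k,o[1]+y/k,z)[:2] for x,y in P]); return r
def tri(a,b):
    # midpoint of rays
    (o1,d1),(o2,d2)=a,b
    A=np.stack([d1,-d2],1); k=np.linalg.lstsq(A,o2-o1,rcond=None)[0]; p,q=o1+k[0]*d1,o2+k[1]*d2
    return ((p+q)/2).round(4), np.linalg.norm(p-q).round(4)
b=T([(32,65),(507,50),(527,320),(37,333)],(225,165),4,t,.089);print('box',b.round(4),b.mean(0))
for i in range(4): e=b[(i+1)%4]-b[i]; print(np.linalg.norm(e).round(4),np.degrees(np.arctan2(e[1],e[0])).round(2))
h=T([(115,110),(119,272)],(225,165),4,t,.119);print('handle',h,h.mean(0), np.linalg.norm(h[0]-h[1]))
for nm,c,P,o,k in [('top',t,[(302,295),(462,286),(466,350),(306,360)],(80,115),4),('scene',s,[(474,172),(578,172),(580,212),(471,212)],(170,145),3.4)]:
    q=T(P,o,k,c,.064);print('blue',nm,q.round(4),q.mean(0).round(4))
    for i in range(4): e=q[(i+1)%4]-q[i]; print(np.linalg.norm(e).round(4),np.degrees(np.arctan2(e[1],e[0])).round(2))
print('tri blue',tri(ray(t,176,80+0*0+115+322.75/4-80),ray(s,170+525.75/3.4,145+192/3.4)))
# scene box top corners & handle
sb=T([(52,47),(367,53),(364,192),(32,188)],(170,145),3.4,s,.089);print('scene box',sb.round(4),sb.mean(0).round(4))
sh=T([(310,63),(307,162)],(170,145),3.4,s,.119);print(sh,sh.mean(0))
print('tri handle',tri(ray(t,225+117/4,165+191/4),ray(s,170+308.5/3.4,145+112.5/3.4)))
E
```

```text
box [[ 0.6104  0.0806]
 [ 0.6303 -0.2397]
 [ 0.4488 -0.2511]
 [ 0.4307  0.0694]] [ 0.53004868 -0.08521771]
0.321 -86.44
0.1819 -176.41
0.3211 93.23
0.18 3.56
handle [[0.57497415 0.02265155]
 [0.46881671 0.01639311]] [0.52189543 0.01952233] 0.10634175587530953
blue top [[0.5887 0.2942]
 [0.5982 0.1849]
 [0.5537 0.1794]
 [0.5436 0.2879]] [0.571  0.2366]
0.1098 -85.0
0.0448 -173.03
0.109 95.35
0.0455 7.94
blue scene [[0.5585 0.1898]
 [0.5498 0.2917]
 [0.5982 0.2925]
 [0.6071 0.1878]] [0.5784 0.2404]
0.1023 94.85
0.0484 0.87
0.1051 -85.13
0.0487 177.56
tri blue (array([0.5725, 0.2399, 0.0554]), np.float64(0.0031))
scene box [[ 0.4527 -0.2477]
 [ 0.4337  0.0762]
 [ 0.6104  0.0838]
 [ 0.6326 -0.2335]] [ 0.5323 -0.0803]
[[0.47812681 0.0210696 ]
 [0.60187406 0.02841947]] [0.54000044 0.02474453]
tri handle (array([0.5246, 0.0218, 0.0979]), np.float64(0.0034))
```

```bash
python3 - <<'E'
from h import *
w=load('wrist0'); T=np.linalg.inv(w['world_to_cam']); print('cam pos',T[:3,3],'look',-T[:3,2])
for n,(u,v) in dict(cap=(385,55),cap2=(342,170)).items(): print(n,px(w,u,v))
t=load('top0')
for u,v in [(495,330),(495,250),(485,120),(495,185)]: print(px(t,u,v))
E
```

```text
cam pos [ 0.2527426  -0.60299633  0.38378928] look [-0.2426044  -0.07060562 -0.96755256]
cap [ 0.31428062 -0.66442677  0.20359424]
cap2 [ 0.24135784 -0.66509021  0.20270327]
[ 0.24050637 -0.62980686  0.02056483]
[ 0.45310156 -0.6458501   0.01966542]
[ 0.78879128 -0.58988484  0.13208433]
[ 0.63910968 -0.66295351  0.01248557]
```

```bash
python3 -m pendant '[{"tz":-40},{"tz":-30},{"rz":6.6},{"rz":6.6},{"tx":15,"ty":-38},{"tx":18,"ty":-37},{"tx":20,"ty":-36},{"tx":20,"ty":-36},{"tx":20,"ty":-36},{"tx":20,"ty":-36},{"tx":20,"ty":-36},{"tx":20,"ty":-36},{"tx":20,"ty":-36},{"tx":20,"ty":-36},{"tx":20,"ty":-36},{"tx":20,"ty":-36},{"tx":20,"ty":-36},{"tx":20,"ty":-36},{"tx":20,"ty":-36},{"tx":20,"ty":-36}]'
```

```text
invalid input at $[0]: expected keys rx, ry, rz, tx, ty, tz, jaw
```

```bash
python3 - <<'E'
from h import *
o=env.get_obs(); print(o['tool_pos'],o['tool_rot'],o['qpos'].round(1),o['force']); shot('wrist','w1'); print(env.get_obs()['tool_pos'])
E
```

```text
[ 0.18558198 -0.62252901  0.23573798] [-1.79916887e+02  6.36917031e-03  1.66059123e+01] [74.2 18.4 -4.  83.2  1.3 78.5 -3.3] [ 0.80437329 -0.39822476  0.64090461]
[ 0.1856086  -0.62260539  0.23588337]
```

View pics/w1.png

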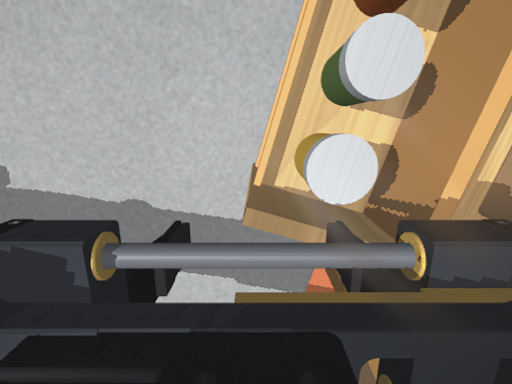

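The call was refused because every row needs all seven keys, and the arm has not moved. I'll resend it in full.

```bash
python3 -m pendant '[{"rx":0,"ry":0,"rz":0,"tx":0,"ty":0,"tz":-40,"jaw":87},{"rx":0,"ry":0,"rz":0,"tx":0,"ty":0,"tz":-30,"jaw":87},{"rx":0,"ry":0,"rz":6.6,"tx":0,"ty":0,"tz":0,"jaw":87},{"rx":0,"ry":0,"rz":6.6,"tx":0,"ty":0,"tz":0,"jaw":87},{"rx":0,"ry":0,"rz":0,"tx":16,"ty":-30,"tz":0,"jaw":87},{"rx":0,"ry":0,"rz":0,"tx":20,"ty":-34,"tz":0,"jaw":87},{"rx":0,"ry":0,"rz":0,"tx":20,"ty":-34,"tz":0,"jaw":87},{"rx":0,"ry":0,"rz":0,"tx":20,"ty":-34,"tz":0,"jaw":87},{"rx":0,"ry":0,"rz":0,"tx":20,"ty":-34,"tz":0,"jaw":87},{"rx":0,"ry":0,"rz":0,"tx":20,"ty":-34,"tz":0,"jaw":87},{"rx":0,"ry":0,"rz":0,"tx":20,"ty":-34,"tz":0,"jaw":87},{"rx":0,"ry":0,"rz":0,"tx":20,"ty":-34,"tz":0,"jaw":87},{"rx":0,"ry":0,"rz":0,"tx":20,"ty":-34,"tz":0,"jaw":87},{"rx":0,"ry":0,"rz":0,"tx":20,"ty":-34,"tz":0,"jaw":87},{"rx":0,"ry":0,"rz":0,"tx":20,"ty":-34,"tz":0,"jaw":87},{"rx":0,"ry":0,"rz":0,"tx":20,"ty":-34,"tz":0,"jaw":87},{"rx":0,"ry":0,"rz":0,"tx":20,"ty":-34,"tz":0,"jaw":87},{"rx":0,"ry":0,"rz":0,"tx":20,"ty":-34,"tz":0,"jaw":87},{"rx":0,"ry":0,"rz":0,"tx":20,"ty":-34,"tz":0,"jaw":87},{"rx":0,"ry":0,"rz":0,"tx":20,"ty":-34,"tz":0,"jaw":87}]'
cat > st.py <<'E'
import sys
from h import *
o=env.get_obs(); print(o['time_s'],o['tool_pos'].round(4),o['tool_rot'].round(2),'F',o['force'].round(2),'w',round(o['grip_width'],4),'q',o['qpos'].round(0))
if len(sys.argv)>1: shot(sys.argv[2],sys.argv[1])
E
python3 st.py w2 wrist
```

```text
time_s: 1.87
tool_pos: [0.4694, -0.0632, 0.3067]
tool_rot: [179.9, -0.0, 3.4]
force: [1.3, -0.5, 0.7]
grip_width: 0.0869
1.8667 [ 0.4694 -0.0632  0.3067] [ 1.7995e+02 -3.0000e-02  3.4000e+00] F [ 1.34 -0.46  0.65] w 0.0869 q [ 43.  -4. -37. 100.  -2.  84. -79.]
```

View pics/w2.png

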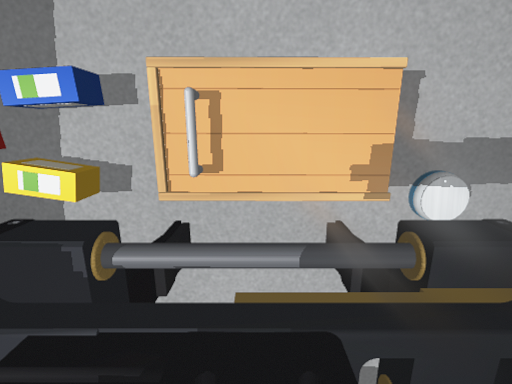

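The wrist view shows the whole box. The handle bar runs (190,91)-(195,173), the box top corners are about (148,58), (406,58), (389,200) and (159,200), and the tin is at (440,195). I'll measure from an enlarged crop.

```bash
python3 - <<'E'
from h import *
c=load('w2')
cv2.imwrite('pics/w2c.png',cv2.resize(c['img'][50:210,140:260,::-1],None,fx=3.7,fy=3.7,interpolation=cv2.INTER_CUBIC))
for p in [(190,95),(192,130),(194,165),(350,130),(440,190)]: print(p,px(c,*p).round(4))
E
```

```text
(190, 95) [0.5697 0.022  0.1177]
(192, 130) [0.53   0.0198 0.1174]
(194, 165) [0.4878 0.0173 0.1179]
(350, 130) [ 0.5415 -0.1824  0.0822]
(440, 190) [ 0.4585 -0.3533  0.0365]
```

View pics/w2c.png

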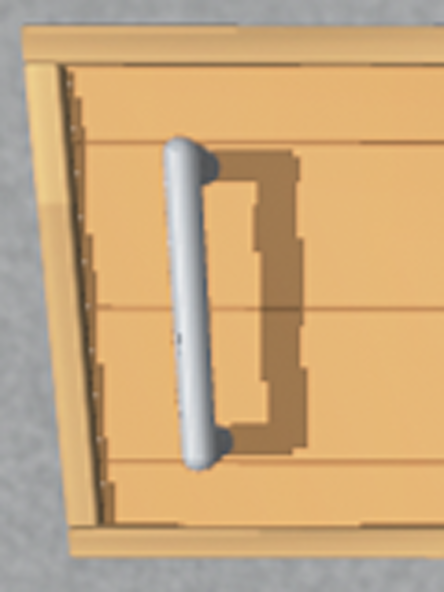

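```bash
python3 - <<'E'
from h import *
c=load('w2'); t=load('top0')
f=lambda x,y,z: px(c,140+x/3.7,50+y/3.7,z).round(4)
h1,h2=f(180,138,.113),f(202,468,.113); print('h',h1,h2,(h1+h2)/2,f(191,303,.113), np.linalg.norm(h1-h2))
A,B=f(22,27,.089),f(70,555,.089); C,D=px(c,406,57,.089),px(c,389,200,.089)
print(A,B,C,D,'mean',(A+B+C+D)/4)
for p,q in [(A,B),(A,C),(B,D),(C,D)]: e=q-p; print(np.linalg.norm(e).round(4),np.degrees(np.arctan2(e[1],e[0])).round(2))
def tri(a,b):
    (o1,d1),(o2,d2)=a,b
    k=np.linalg.lstsq(np.stack([d1,-d2],1),o2-o1,rcond=None)[0]; p,q=o1+k[0]*d1,o2+k[1]*d2
    return ((p+q)/2).round(4), np.linalg.norm(p-q).round(4)
print('tri handle',tri(ray(c,140+191/3.7,50+303/3.7),ray(t,225+117/4,165+191/4)))
print('tri corner',tri(ray(c,140+22/3.7,50+27/3.7),ray(t,225+32/4,165+65/4)))
cv2.imwrite('pics/w2d.png',cv2.resize(c['img'][45:215,340:480,::-1],None,fx=3.5,fy=3.5,interpolation=cv2.INTER_CUBIC))
cv2.imwrite('pics/w2e.png',cv2.resize(c['img'][55:210,0:115,::-1],None,fx=3.8,fy=3.8,interpolation=cv2.INTER_CUBIC))
E
```

```text
h [0.5786 0.0247 0.113 ] [0.4723 0.0177 0.113 ] [0.52545 0.0212  0.113  ] [0.5276 0.0213 0.113 ] 0.10653023045126675
[0.6128 0.0827 0.089 ] [0.4314 0.0728 0.089 ] [ 0.63208547 -0.23635152  0.089     ] [ 0.45021108 -0.2483921   0.089     ] mean [ 0.53162414 -0.08231091  0.089     ]
0.1817 -176.88
0.3196 -86.54
0.3217 -86.65
0.1823 -176.21
tri handle (array([0.5256, 0.0216, 0.1045]), np.float64(0.0049))
tri corner (array([0.6104, 0.0803, 0.0947]), np.float64(0.0025))
```

View pics/w2d.png

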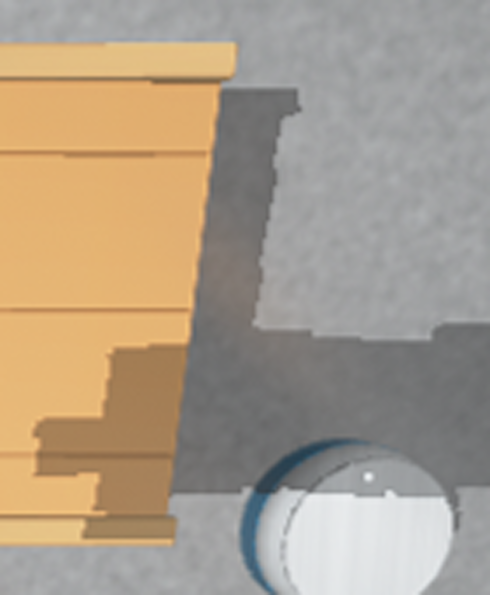

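View pics/w2e.png

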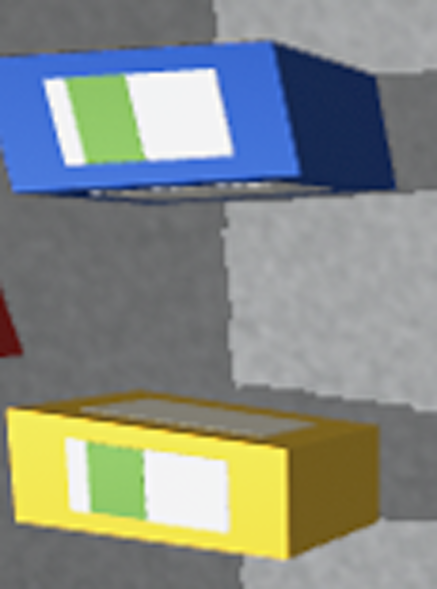

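```bash
python3 -m pendant '[{"rx":0,"ry":0,"rz":0,"tx":15,"ty":-20,"tz":0,"jaw":40},{"rx":0,"ry":0,"rz":0,"tx":15,"ty":-20,"tz":0,"jaw":40},{"rx":0,"ry":0,"rz":0,"tx":15,"ty":-20,"tz":10,"jaw":40},{"rx":0,"ry":0,"rz":0,"tx":17,"ty":-20.6,"tz":20,"jaw":40},{"rx":0,"ry":0,"rz":0,"tx":0,"ty":0,"tz":30,"jaw":40},{"rx":0,"ry":0,"rz":0,"tx":0,"ty":0,"tz":30,"jaw":40},{"rx":0,"ry":0,"rz":0,"tx":0,"ty":0,"tz":20,"jaw":40},{"rx":0,"ry":0,"rz":0,"tx":0,"ty":0,"tz":10,"jaw":40},{"rx":0,"ry":0,"rz":0,"tx":0,"ty":0,"tz":0,"jaw":40},{"rx":0,"ry":0,"rz":0,"tx":0,"ty":0,"tz":0,"jaw":40}]'
python3 st.py w3 wrist
```

```text
time_s: 2.75
tool_pos: [0.5264, 0.0189, 0.187]
tool_rot: [-180.0, -0.0, 3.4]
force: [0.1, -0.3, 0.6]
grip_width: 0.0407
2.75 [0.5264 0.0189 0.187 ] [-1.80e+02 -1.00e-02  3.39e+00] F [ 0.06 -0.34  0.62] w 0.0407 q [ 35.   9. -44. 103.   6.  71. -96.]
```

View pics/w3.png

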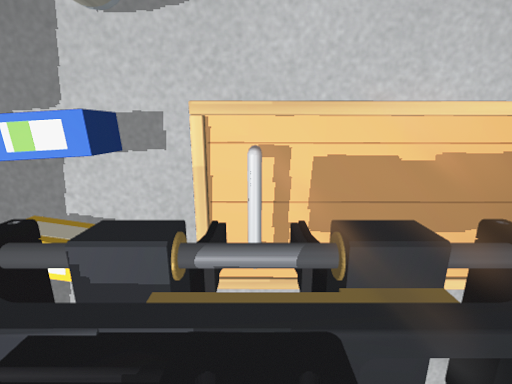

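The handle's far end is at (255,149), centred between the jaws (at about 217 and 300). I'll triangulate it against the earlier wrist view.

```bash
python3 - <<'E'
from h import *
a,b=load('w2'),load('w3')
def tri(a,b):
    (o1,d1),(o2,d2)=a,b
    k=np.linalg.lstsq(np.stack([d1,-d2],1),o2-o1,rcond=None)[0]; p,q=o1+k[0]*d1,o2+k[1]*d2
    return ((p+q)/2).round(4), np.linalg.norm(p-q).round(4)
print(tri(ray(a,140+180/3.7,50+138/3.7),ray(b,255,147)), px(b,255,180), px(b,255,180,.117), px(b,255,210,.117))
E
```

```text
(array([0.5792, 0.0247, 0.1117]), np.float64(0.0011)) [0.55372482 0.02279587 0.11845166] [0.55344039 0.02279421 0.117     ] [0.52779377 0.02134886 0.117     ]
```

Triangulated bar height is 0.112 m, which agrees with 0.113. I'll shift ty by -2 and go down to TCP z 0.109.

```bash
python3 -m pendant '[{"rx":0,"ry":0,"rz":0,"tx":0,"ty":-2.2,"tz":15,"jaw":40},{"rx":0,"ry":0,"rz":0,"tx":0,"ty":0,"tz":20,"jaw":40},{"rx":0,"ry":0,"rz":0,"tx":0,"ty":0,"tz":20,"jaw":40},{"rx":0,"ry":0,"rz":0,"tx":0,"ty":0,"tz":15,"jaw":40},{"rx":0,"ry":0,"rz":0,"tx":0,"ty":0,"tz":8,"jaw":40},{"rx":0,"ry":0,"rz":0,"tx":0,"ty":0,"tz":0,"jaw":40}]'
python3 st.py
```

```text
time_s: 3.3
tool_pos: [0.5259, 0.0209, 0.1083]
tool_rot: [180.0, 0.0, 3.4]
force: [-0.8, -0.6, 0.1]
grip_width: 0.0401
3.3 [0.5259 0.0209 0.1083] [1.80e+02 5.00e-02 3.38e+00] F [-0.79 -0.61  0.11] w 0.0401 q [  34.   14.  -43.  108.   10.   62. -100.]
```

Now I'll close on the bar.

```bash
python3 -m pendant '[{"rx":0,"ry":0,"rz":0,"tx":0,"ty":0,"tz":0,"jaw":5},{"rx":0,"ry":0,"rz":0,"tx":0,"ty":0,"tz":0,"jaw":5},{"rx":0,"ry":0,"rz":0,"tx":0,"ty":0,"tz":0,"jaw":5},{"rx":0,"ry":0,"rz":0,"tx":0,"ty":0,"tz":0,"jaw":5},{"rx":0,"ry":0,"rz":0,"tx":0,"ty":0,"tz":0,"jaw":5}]' 20
python3 st.py
```

```text
time_s: 3.72
tool_pos: [0.5265, 0.0212, 0.1092]
tool_rot: [180.0, -0.1, 3.4]
force: [-0.6, 0.3, -0.8]
grip_width: 0.0144
3.7167 [0.5265 0.0212 0.1092] [ 1.7998e+02 -7.0000e-02  3.4000e+00] F [-0.63  0.31 -0.76] w 0.0144 q [  34.   14.  -43.  108.   10.   62. -100.]
```

```bash
python3 -m pendant '[{"rx":0,"ry":0,"rz":0,"tx":0,"ty":0,"tz":0,"jaw":5},{"rx":0,"ry":0,"rz":0,"tx":0,"ty":0,"tz":0,"jaw":5},{"rx":0,"ry":0,"rz":0,"tx":0,"ty":2,"tz":0,"jaw":5},{"rx":0,"ry":0,"rz":0,"tx":0,"ty":4,"tz":0,"jaw":5},{"rx":0,"ry":0,"rz":0,"tx":0,"ty":4,"tz":0,"jaw":5},{"rx":0,"ry":0,"rz":0,"tx":0,"ty":4,"tz":0,"jaw":5},{"rx":0,"ry":0,"rz":0,"tx":0,"ty":4,"tz":0,"jaw":5},{"rx":0,"ry":0,"rz":0,"tx":0,"ty":4,"tz":0,"jaw":5}]' 25
python3 st.py
```

```text
time_s: 4.38
tool_pos: [0.5278, -0.0011, 0.109]
tool_rot: [180.0, -0.0, 3.4]
force: [0.5, 0.8, 5.2]
grip_width: 0.0113
4.3833 [ 0.5278 -0.0011  0.109 ] [ 1.80e+02 -4.00e-02  3.39e+00] F [0.49 0.78 5.15] w 0.0113 q [ 35.  14. -42. 108.  10.  62. -97.]
```

```bash
python3 -m pendant '[{"rx":0,"ry":0,"rz":0,"tx":0,"ty":4,"tz":-0.5,"jaw":5},{"rx":0,"ry":0,"rz":0,"tx":0,"ty":6,"tz":0,"jaw":5},{"rx":0,"ry":0,"rz":0,"tx":0,"ty":8,"tz":0,"jaw":5},{"rx":0,"ry":0,"rz":0,"tx":0,"ty":8,"tz":0,"jaw":5},{"rx":0,"ry":0,"rz":0,"tx":0,"ty":8,"tz":0,"jaw":5},{"rx":0,"ry":0,"rz":0,"tx":0,"ty":8,"tz":0,"jaw":5},{"rx":0,"ry":0,"rz":0,"tx":0,"ty":8,"tz":0,"jaw":5},{"rx":0,"ry":0,"rz":0,"tx":0,"ty":8,"tz":0,"jaw":5},{"rx":0,"ry":0,"rz":0,"tx":0,"ty":8,"tz":0,"jaw":5},{"rx":0,"ry":0,"rz":0,"tx":0,"ty":8,"tz":0,"jaw":5},{"rx":0,"ry":0,"rz":0,"tx":0,"ty":4,"tz":0,"jaw":5}]' 25
python3 st.py
```

```text
time_s: 5.3
tool_pos: [0.5322, -0.0803, 0.1091]
tool_rot: [180.0, -0.0, 3.3]
force: [2.9, 1.2, 3.3]
grip_width: 0.0113
5.3 [ 0.5322 -0.0803  0.1091] [ 1.7996e+02 -2.0000e-02  3.3300e+00] F [2.89 1.16 3.3 ] w 0.0113 q [ 41.  14. -39. 107.  10.  62. -89.]
```

```bash
python3 -m pendant '[{"rx":0,"ry":0,"rz":0,"tx":0,"ty":4,"tz":-0.3,"jaw":5},{"rx":0,"ry":0,"rz":0,"tx":0,"ty":4,"tz":0,"jaw":5},{"rx":0,"ry":0,"rz":0,"tx":0,"ty":4,"tz":0,"jaw":5},{"rx":0,"ry":0,"rz":0,"tx":0,"ty":4,"tz":0,"jaw":5},{"rx":0,"ry":0,"rz":0,"tx":0,"ty":4,"tz":0,"jaw":5},{"rx":0,"ry":0,"rz":0,"tx":0,"ty":2,"tz":0,"jaw":5}]'
python3 st.py
python3 -m pendant '[{"rx":0,"ry":0,"rz":0,"tx":0,"ty":1,"tz":0,"jaw":5},{"rx":0,"ry":0,"rz":0,"tx":0,"ty":1,"tz":0,"jaw":5},{"rx":0,"ry":0,"rz":0,"tx":0,"ty":1,"tz":0,"jaw":5}]'; python3 -m pendant '[{"rx":0,"ry":0,"rz":0,"tx":0,"ty":1,"tz":0,"jaw":5},{"rx":0,"ry":0,"rz":0,"tx":0,"ty":1,"tz":0,"jaw":5},{"rx":0,"ry":0,"rz":0,"tx":0,"ty":1,"tz":0,"jaw":5}]'
```

```text
time_s: 5.8
tool_pos: [0.5334, -0.1012, 0.1092]
tool_rot: [180.0, -0.0, 3.4]
force: [4.7, 2.2, -2.3]
grip_width: 0.0111
5.8 [ 0.5334 -0.1012  0.1092] [ 1.7999e+02 -1.0000e-02  3.3900e+00] F [ 4.68  2.17 -2.27] w 0.0111 q [ 42.  15. -39. 106.  10.  63. -87.]
time_s: 6.05
tool_pos: [0.5335, -0.1033, 0.1092]
tool_rot: [-180.0, -0.0, 3.4]
force: [5.3, 1.8, -3.2]
grip_width: 0.011
time_s: 6.3
tool_pos: [0.5337, -0.1063, 0.1092]
tool_rot: [-180.0, -0.0, 3.4]
force: [4.0, 2.6, -4.2]
grip_width: 0.0115
```

```bash
python3 -m pendant '[{"rx":0,"ry":0,"rz":0,"tx":0.3,"ty":1,"tz":0.3,"jaw":5},{"rx":0,"ry":0,"rz":0,"tx":0,"ty":1,"tz":0,"jaw":5},{"rx":0,"ry":0,"rz":0,"tx":0,"ty":1,"tz":0,"jaw":5}]'; python3 -m pendant '[{"rx":0,"ry":0,"rz":0,"tx":0,"ty":1,"tz":0,"jaw":5},{"rx":0,"ry":0,"rz":0,"tx":0,"ty":1,"tz":0,"jaw":5},{"rx":0,"ry":0,"rz":0,"tx":0,"ty":1,"tz":0,"jaw":5}]'
```

```text
time_s: 6.55
tool_pos: [0.534, -0.1095, 0.1091]
tool_rot: [180.0, 0.0, 3.4]
force: [2.6, 1.3, 0.5]
grip_width: 0.011
time_s: 6.8
tool_pos: [0.5341, -0.1127, 0.1091]
tool_rot: [180.0, 0.0, 3.4]
force: [1.3, 1.4, 1.1]
grip_width: 0.0113
```

```bash
python3 -m pendant '[{"rx":0,"ry":0,"rz":0,"tx":0,"ty":1,"tz":0,"jaw":5},{"rx":0,"ry":0,"rz":0,"tx":0,"ty":1,"tz":0,"jaw":5}]'|grep -E 'pos|force'; python3 -m pendant '[{"rx":0,"ry":0,"rz":0,"tx":0,"ty":1,"tz":0,"jaw":5},{"rx":0,"ry":0,"rz":0,"tx":0,"ty":1,"tz":0,"jaw":5}]'|grep -E 'pos|force'; python3 -m pendant '[{"rx":0,"ry":0,"rz":0,"tx":0,"ty":1,"tz":0,"jaw":5},{"rx":0,"ry":0,"rz":0,"tx":0,"ty":1,"tz":0,"jaw":5}]'|grep -E 'pos|force'
```

```text
tool_pos: [0.5342, -0.1147, 0.1091]
force: [1.0, 1.1, 1.0]
tool_pos: [0.5344, -0.1167, 0.1091]
force: [0.8, 1.7, 2.6]
tool_pos: [0.5345, -0.1187, 0.1091]
force: [0.5, 2.1, 4.4]
```

```bash
python3 -m pendant '[{"rx":0,"ry":0,"rz":0,"tx":0,"ty":1,"tz":-0.1,"jaw":5},{"rx":0,"ry":0,"rz":0,"tx":0,"ty":1,"tz":0,"jaw":5}]'|grep -E 'pos|force'; python3 -m pendant '[{"rx":0,"ry":0,"rz":0,"tx":0,"ty":1,"tz":0,"jaw":5},{"rx":0,"ry":0,"rz":0,"tx":0,"ty":1,"tz":0,"jaw":5}]'|grep -E 'pos|force'; python3 -m pendant '[{"rx":0,"ry":0,"rz":0,"tx":0,"ty":1,"tz":0,"jaw":5},{"rx":0,"ry":0,"rz":0,"tx":0,"ty":1,"tz":0,"jaw":5}]'|grep -E 'pos|force'
```

```text
tool_pos: [0.5346, -0.1206, 0.1091]
force: [0.4, 3.0, 2.6]
tool_pos: [0.5347, -0.1226, 0.1091]
force: [0.3, 2.1, 2.3]
tool_pos: [0.5348, -0.1247, 0.1091]
force: [0.5, 1.4, 2.9]
```

```bash
python3 -m pendant '[{"rx":0,"ry":0,"rz":0,"tx":0,"ty":1,"tz":-0.1,"jaw":5},{"rx":0,"ry":0,"rz":0,"tx":0,"ty":1,"tz":0,"jaw":5}]'|grep -E 'pos|force'; python3 -m pendant '[{"rx":0,"ry":0,"rz":0,"tx":0,"ty":1,"tz":0,"jaw":5},{"rx":0,"ry":0,"rz":0,"tx":0,"ty":1,"tz":0,"jaw":5}]'|grep -E 'pos|force'; python3 -m pendant '[{"rx":0,"ry":0,"rz":0,"tx":0,"ty":1,"tz":0,"jaw":5},{"rx":0,"ry":0,"rz":0,"tx":0,"ty":1,"tz":0,"jaw":5}]'|grep -E 'pos|force'
```

```text
tool_pos: [0.535, -0.1266, 0.1091]
force: [-0.1, 1.2, 3.1]
tool_pos: [0.535, -0.1286, 0.1091]
force: [-1.0, 1.5, 2.0]
tool_pos: [0.5352, -0.1306, 0.1091]
force: [-0.8, 1.8, 1.9]
```

```bash
python3 -m pendant '[{"rx":0,"ry":0,"rz":0,"tx":0,"ty":1,"tz":0,"jaw":5},{"rx":0,"ry":0,"rz":0,"tx":0,"ty":1,"tz":0,"jaw":5}]'|grep -E 'pos|force'; python3 -m pendant '[{"rx":0,"ry":0,"rz":0,"tx":0,"ty":1,"tz":0,"jaw":5},{"rx":0,"ry":0,"rz":0,"tx":0,"ty":1,"tz":0,"jaw":5}]'|grep -E 'pos|force'; python3 -m pendant '[{"rx":0,"ry":0,"rz":0,"tx":0,"ty":1,"tz":0,"jaw":5},{"rx":0,"ry":0,"rz":0,"tx":0,"ty":1,"tz":0,"jaw":5}]'|grep -E 'pos|force'
```

```text
tool_pos: [0.5353, -0.1326, 0.1091]
force: [-0.5, 1.4, 1.5]
tool_pos: [0.5354, -0.1346, 0.1091]
force: [-1.8, 2.8, 1.6]
tool_pos: [0.5355, -0.1366, 0.1091]
force: [-1.3, 1.1, 1.2]
```

```bash
python3 -m pendant '[{"rx":0,"ry":0,"rz":0,"tx":0,"ty":1,"tz":0,"jaw":5},{"rx":0,"ry":0,"rz":0,"tx":0,"ty":1,"tz":0,"jaw":5}]'|grep -E 'pos|force'; python3 -m pendant '[{"rx":0,"ry":0,"rz":0,"tx":0,"ty":1,"tz":0,"jaw":5},{"rx":0,"ry":0,"rz":0,"tx":0,"ty":1,"tz":0,"jaw":5}]'|grep -E 'pos|force'; python3 -m pendant '[{"rx":0,"ry":0,"rz":0,"tx":0,"ty":1,"tz":0,"jaw":5},{"rx":0,"ry":0,"rz":0,"tx":0,"ty":1,"tz":0,"jaw":5}]'|grep -E 'pos|force'
```

```text
tool_pos: [0.5356, -0.1386, 0.1091]
force: [-1.0, 0.4, 1.0]
tool_pos: [0.5358, -0.1406, 0.1091]
force: [-2.5, 1.2, 1.3]
tool_pos: [0.5359, -0.1426, 0.1091]
force: [-2.3, 1.5, 0.3]
```

```bash
python3 -m pendant '[{"rx":0,"ry":0,"rz":0,"tx":-0.2,"ty":1,"tz":0,"jaw":5},{"rx":0,"ry":0,"rz":0,"tx":0,"ty":1,"tz":0,"jaw":5}]'|grep -E 'pos|force'; python3 -m pendant '[{"rx":0,"ry":0,"rz":0,"tx":0,"ty":1,"tz":0,"jaw":5},{"rx":0,"ry":0,"rz":0,"tx":0,"ty":1,"tz":0,"jaw":5}]'|grep -E 'pos|force'; python3 -m pendant '[{"rx":0,"ry":0,"rz":0,"tx":0,"ty":1,"tz":0,"jaw":5},{"rx":0,"ry":0,"rz":0,"tx":0,"ty":1,"tz":0,"jaw":5}]'|grep -E 'pos|force'
```

```text
tool_pos: [0.536, -0.1443, 0.1091]
force: [-1.9, 3.0, 0.6]
tool_pos: [0.5361, -0.1461, 0.1091]
force: [-1.2, 2.5, 0.3]
tool_pos: [0.5362, -0.1479, 0.1091]
force: [-1.9, 4.1, -0.2]
```

```bash
python3 -m pendant '[{"rx":0,"ry":0,"rz":0,"tx":0,"ty":1,"tz":0,"jaw":5},{"rx":0,"ry":0,"rz":0,"tx":0,"ty":1,"tz":0,"jaw":5}]'|grep -E 'pos|force'; python3 -m pendant '[{"rx":0,"ry":0,"rz":0,"tx":0,"ty":0.5,"tz":0,"jaw":5},{"rx":0,"ry":0,"rz":0,"tx":0,"ty":0,"tz":0,"jaw":5}]'|grep -E 'pos|force'
```

```text
tool_pos: [0.5363, -0.1498, 0.1091]
force: [-2.1, 5.7, 0.5]
tool_pos: [0.5363, -0.1504, 0.1091]
force: [-1.4, 3.7, 0.0]
```

Drag rose from about 1.5 N to 5.7 N over the last 6 mm, so the lid is binding. Onset was near TCP y -0.144, an opening of about 165 mm. Next I'll ease it back about 15 mm and watch the force.

```bash
python3 -m pendant '[{"rx":0,"ry":0,"rz":0,"tx":0,"ty":-1,"tz":0,"jaw":5},{"rx":0,"ry":0,"rz":0,"tx":0,"ty":-2,"tz":0,"jaw":5},{"rx":0,"ry":0,"rz":0,"tx":0,"ty":-2,"tz":0,"jaw":5},{"rx":0,"ry":0,"rz":0,"tx":0,"ty":-2,"tz":0,"jaw":5}]'|grep -E 'pos|force'; python3 -m pendant '[{"rx":0,"ry":0,"rz":0,"tx":0,"ty":-2,"tz":0,"jaw":5},{"rx":0,"ry":0,"rz":0,"tx":0,"ty":-2,"tz":0,"jaw":5},{"rx":0,"ry":0,"rz":0,"tx":0,"ty":-2,"tz":0,"jaw":5},{"rx":0,"ry":0,"rz":0,"tx":0,"ty":-2,"tz":0,"jaw":5}]'|grep -E 'pos|force'; python3 -m pendant '[{"rx":0,"ry":0,"rz":0,"tx":0.2,"ty":0,"tz":0,"jaw":5},{"rx":0,"ry":0,"rz":0,"tx":0,"ty":0,"tz":0,"jaw":5},{"rx":0,"ry":0,"rz":0,"tx":0,"ty":0,"tz":0,"jaw":5},{"rx":0,"ry":0,"rz":0,"tx":0,"ty":0,"tz":0,"jaw":5},{"rx":0,"ry":0,"rz":0,"tx":0,"ty":0,"tz":0,"jaw":5},{"rx":0,"ry":0,"rz":0,"tx":0,"ty":0,"tz":0,"jaw":5}]'; python3 st.py
```

```text
tool_pos: [0.5361, -0.1463, 0.1092]
force: [-0.0, -2.9, -2.4]
tool_pos: [0.5355, -0.1356, 0.1092]
force: [0.6, -1.5, -2.6]
time_s: 11.3
tool_pos: [0.5355, -0.1354, 0.1091]
tool_rot: [-180.0, 0.0, 3.4]
force: [-2.3, 0.9, -1.2]
grip_width: 0.011
11.3 [ 0.5355 -0.1354  0.1091] [-1.7996e+02  4.0000e-02  3.4300e+00] F [-2.26  0.93 -1.24] w 0.011 q [ 44.  16. -37. 105.  11.  63. -84.]
```

The lid runs free again at about 155 mm open and stood still for 0.5 s. I'll release the handle and go up toward the blue packet.

```bash
python3 -m pendant '[{"rx":0,"ry":0,"rz":0,"tx":0,"ty":0,"tz":0,"jaw":18},{"rx":0,"ry":0,"rz":0,"tx":0,"ty":0,"tz":0,"jaw":40},{"rx":0,"ry":0,"rz":0,"tx":0,"ty":0,"tz":0,"jaw":40},{"rx":0,"ry":0,"rz":0,"tx":0,"ty":0,"tz":0,"jaw":40},{"rx":0,"ry":0,"rz":0,"tx":0,"ty":0,"tz":-10,"jaw":40},{"rx":0,"ry":0,"rz":0,"tx":0,"ty":0,"tz":-20,"jaw":40},{"rx":0,"ry":0,"rz":0,"tx":0,"ty":0,"tz":-40,"jaw":60},{"rx":0,"ry":0,"rz":0,"tx":0,"ty":0,"tz":-40,"jaw":70},{"rx":0,"ry":0,"rz":0,"tx":0,"ty":0,"tz":-40,"jaw":70},{"rx":0,"ry":0,"rz":0,"tx":4,"ty":-20,"tz":-30,"jaw":70},{"rx":0,"ry":0,"rz":0,"tx":6,"ty":-35,"tz":-10,"jaw":70},{"rx":0,"ry":0,"rz":0,"tx":6,"ty":-35,"tz":0,"jaw":70},{"rx":0,"ry":0,"rz":0,"tx":6,"ty":-35,"tz":0,"jaw":70},{"rx":0,"ry":0,"rz":0,"tx":6,"ty":-35,"tz":0,"jaw":70},{"rx":0,"ry":0,"rz":0,"tx":6,"ty":-35,"tz":0,"jaw":70},{"rx":0,"ry":0,"rz":0,"tx":6,"ty":-35,"tz":0,"jaw":70},{"rx":0,"ry":0,"rz":0,"tx":6,"ty":-35,"tz":0,"jaw":70},{"rx":0,"ry":0,"rz":0,"tx":6,"ty":-35,"tz":0,"jaw":70},{"rx":0,"ry":0,"rz":0,"tx":0,"ty":0,"tz":0,"jaw":70}]'
python3 st.py w4 wrist; python3 st.py top4 top
```

```text
time_s: 12.88
tool_pos: [0.568, 0.1763, 0.3005]
tool_rot: [-179.6, -0.1, 4.1]
force: [-1.1, 0.8, 0.7]
grip_width: 0.0699
12.8833 [0.568  0.1763 0.3005] [-1.7964e+02 -7.0000e-02  4.0900e+00] F [-1.13  0.78  0.75] w 0.0699 q [  21.   16.  -50.   84.   12.   85. -114.]
12.9333 [0.5686 0.1723 0.3002] [-1.7983e+02 -4.0000e-02  3.9100e+00] F [-0.1  -0.69  1.22] w 0.0701 q [  21.   16.  -50.   84.   12.   85. -114.]
```

View pics/w4.png

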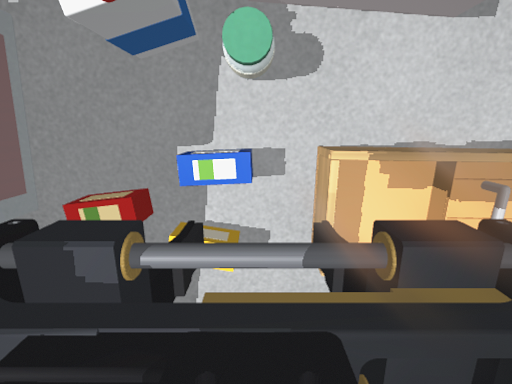

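View pics/top4.png

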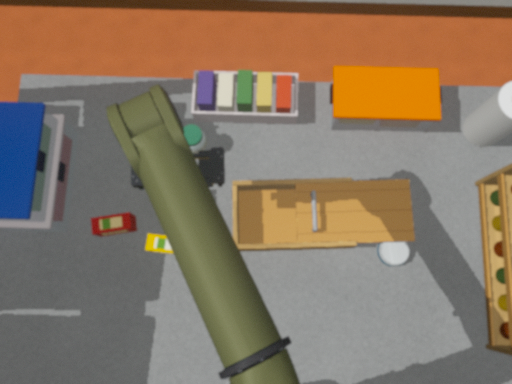

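The wrist view shows the blue packet's top face at about (178-253, 151-185). The lid stands open in the top view, with its handle at (315,212). I'll take the blue crop.

```bash
python3 st.py w5 wrist; python3 - <<'E'
from h import *
c=load('w5')
cv2.imwrite('pics/w5c.png',cv2.resize(c['img'][135:200,160:280,::-1],None,fx=6,fy=6,interpolation=cv2.INTER_CUBIC))
E
```

```text
12.9833 [0.5693 0.1689 0.3   ] [-1.7996e+02 -3.0000e-02  3.6600e+00] F [-0.33 -0.18  0.33] w 0.0699 q [  22.   16.  -50.   85.   12.   85. -114.]
```

View pics/w5c.png

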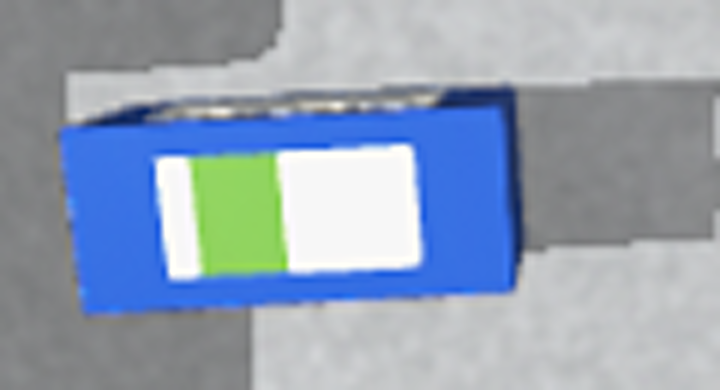

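```bash
python3 - <<'E'
from h import *
c=load('w5'); a=load('w2'); t=load('top0')
def tri(*R):
    A=0;b=0
    for o,d in R:
        d=d/np.linalg.norm(d); M=np.eye(3)-np.outer(d,d); A=A+M;b=b+M@o
    return np.linalg.solve(A,b).round(4)
q=np.array([px(c,160+x/6,135+y/6,.064) for x,y in [(62,128),(500,105),(518,292),(84,314)]]); print(q.round(4),q.mean(0).round(4))
for i in range(4): e=q[(i+1)%4]-q[i]; print(np.linalg.norm(e).round(4),np.degrees(np.arctan2(e[1],e[0])).round(2))
# right corners in w2e crop: (272,42),(300,180)
for (x,y),(X,Y),(tx,ty) in [((500,105),(272,42),(462,286)),((518,292),(300,178),(466,350))]:
    r1,r2,r3=ray(c,160+x/6,135+y/6),ray(a,X/3.8,55+Y/3.8),ray(t,80+tx/4,115+ty/4); print('tri',tri(r1,r2),tri(r1,r2,r3))
print(px(c,213,168))
E
```

```text
[[0.5902 0.294  0.064 ]
 [0.6021 0.1916 0.064 ]
 [0.5578 0.185  0.064 ]
 [0.5457 0.2894 0.064 ]] [0.5739 0.24   0.064 ]
0.1031 -83.37
0.0448 -171.57
0.1051 96.61
0.0448 5.81
tri [0.6018 0.1917 0.0627] [0.6007 0.1891 0.0634]
tri [0.5574 0.1852 0.0648] [0.5561 0.1833 0.0641]
[0.57769729 0.23340023 0.06530429]
```

```bash
python3 -m pendant '[{"rx":0,"ry":0,"rz":-7.16,"tx":0,"ty":0,"tz":0,"jaw":75},{"rx":0,"ry":0,"rz":-7.16,"tx":0,"ty":0,"tz":0,"jaw":75},{"rx":0,"ry":0,"rz":-7.16,"tx":0,"ty":0,"tz":0,"jaw":75},{"rx":0,"ry":0,"rz":-7.16,"tx":0,"ty":0,"tz":0,"jaw":75},{"rx":0,"ry":0,"rz":-7.16,"tx":0,"ty":0,"tz":0,"jaw":75},{"rx":0,"ry":0,"rz":-7.16,"tx":0,"ty":0,"tz":0,"jaw":75},{"rx":0,"ry":0,"rz":-7.16,"tx":0,"ty":0,"tz":0,"jaw":75},{"rx":0,"ry":0,"rz":-7.16,"tx":0,"ty":0,"tz":0,"jaw":75},{"rx":0,"ry":0,"rz":-7.16,"tx":0,"ty":0,"tz":0,"jaw":75},{"rx":0,"ry":0,"rz":-7.16,"tx":0,"ty":0,"tz":0,"jaw":75},{"rx":0,"ry":0,"rz":-7.16,"tx":0,"ty":0,"tz":0,"jaw":75},{"rx":0,"ry":0,"rz":-7.16,"tx":0,"ty":0,"tz":0,"jaw":75},{"rx":0,"ry":0,"rz":-7.16,"tx":0,"ty":0,"tz":0,"jaw":75},{"rx":0,"ry":0,"rz":0,"tx":0,"ty":0,"tz":0,"jaw":75},{"rx":0,"ry":0,"rz":0,"tx":0,"ty":0,"tz":0,"jaw":75}]'
python3 st.py w6 wrist
```

```text
time_s: 14.28
tool_pos: [0.5703, 0.1646, 0.2993]
tool_rot: [180.0, 0.0, 96.1]
force: [-0.4, 0.6, 0.4]
grip_width: 0.0752
14.2833 [0.5703 0.1646 0.2993] [1.800e+02 5.000e-02 9.611e+01] F [-0.38  0.63  0.4 ] w 0.0752 q [ 32.  21. -65.  84.  19.  87. -27.]
```

View pics/w6.png

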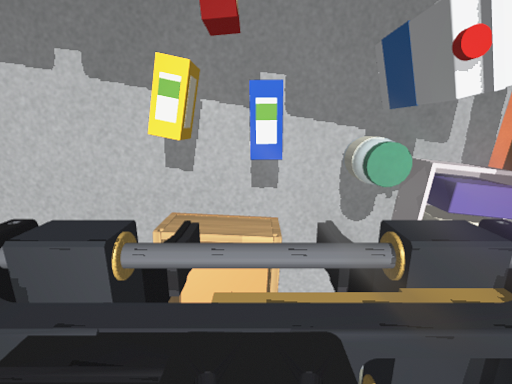

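The blue packet's top corners are (250,81), (283,81), (282,159) and (251,159), aligned with the jaws. I'll cross-check the centre from this view.

```bash
python3 - <<'E'
from h import *
c=load('w6'); q=np.array([px(c,u,v,.064) for u,v in [(250,81),(283,81),(282,159),(251,159)]]);m=q.mean(0); print(q.round(4),m)
for i in range(4): e=q[(i+1)%4]-q[i]; print(np.linalg.norm(e).round(4),np.degrees(np.arctan2(e[1],e[0])).round(2))
o=env.get_obs(); y=np.radians(o['tool_rot'][2]); d=m-o['tool_pos']
print(o['tool_pos'],'tx',1000*(d[0]*np.cos(y)+d[1]*np.sin(y)),'ty',1000*(d[0]*np.sin(y)-d[1]*np.cos(y)))
E
```

```text
[[0.5478 0.2887 0.064 ]
 [0.5909 0.2933 0.064 ]
 [0.6027 0.1918 0.064 ]
 [0.5593 0.1871 0.064 ]] [0.57517321 0.2402033  0.064     ]
0.0434 6.09
0.1022 -83.35
0.0437 -173.89
0.1022 96.47
[0.57023489 0.16499514 0.29929648] tx 74.24669045444888 ty 12.964705752365425
```

```bash
python3 -m pendant '[{"rx":0,"ry":0,"rz":0,"tx":15,"ty":3,"tz":10,"jaw":80},{"rx":0,"ry":0,"rz":0,"tx":25,"ty":4,"tz":20,"jaw":80},{"rx":0,"ry":0,"rz":0,"tx":24,"ty":4,"tz":25,"jaw":80},{"rx":0,"ry":0,"rz":0,"tx":10,"ty":1.5,"tz":35,"jaw":80},{"rx":0,"ry":0,"rz":0,"tx":0,"ty":0,"tz":35,"jaw":80},{"rx":0,"ry":0,"rz":0,"tx":0,"ty":0,"tz":30,"jaw":80},{"rx":0,"ry":0,"rz":0,"tx":0,"ty":0,"tz":25,"jaw":80},{"rx":0,"ry":0,"rz":0,"tx":0,"ty":0,"tz":10,"jaw":80},{"rx":0,"ry":0,"rz":0,"tx":0,"ty":0,"tz":0,"jaw":80},{"rx":0,"ry":0,"rz":0,"tx":0,"ty":0,"tz":0,"jaw":80}]'; python3 st.py
```

```text
time_s: 15.17
tool_pos: [0.5744, 0.2414, 0.11]
tool_rot: [180.0, -0.0, 96.4]
force: [-0.4, 0.7, 0.0]
grip_width: 0.08
15.1667 [0.5744 0.2414 0.11  ] [179.97  -0.    96.39] F [-0.41  0.65  0.01] w 0.08 q [ 19.  33. -59.  94.  29.  70. -40.]
```

```bash
python3 -m pendant '[{"rx":0,"ry":0,"rz":0,"tx":0,"ty":0,"tz":20,"jaw":80},{"rx":0,"ry":0,"rz":0,"tx":0,"ty":0,"tz":20,"jaw":80},{"rx":0,"ry":0,"rz":0,"tx":0,"ty":0,"tz":15,"jaw":80},{"rx":0,"ry":0,"rz":0,"tx":-1,"ty":0,"tz":13,"jaw":80},{"rx":0,"ry":0,"rz":0,"tx":0,"ty":0,"tz":0,"jaw":60},{"rx":0,"ry":0,"rz":0,"tx":0,"ty":0,"tz":0,"jaw":45},{"rx":0,"ry":0,"rz":0,"tx":0,"ty":0,"tz":0,"jaw":35},{"rx":0,"ry":0,"rz":0,"tx":0,"ty":0,"tz":0,"jaw":35},{"rx":0,"ry":0,"rz":0,"tx":0,"ty":0,"tz":0,"jaw":35},{"rx":0,"ry":0,"rz":0,"tx":0,"ty":0,"tz":0,"jaw":35},{"rx":0,"ry":0,"rz":0,"tx":0,"ty":0,"tz":0,"jaw":35},{"rx":0,"ry":0,"rz":0,"tx":0,"ty":0,"tz":0,"jaw":35}]' 12; python3 st.py
```

```text
time_s: 16.17
tool_pos: [0.5742, 0.2407, 0.0418]
tool_rot: [180.0, 0.0, 96.5]
force: [-0.7, -0.2, 3.7]
grip_width: 0.0445
16.1667 [0.5742 0.2407 0.0418] [179.97   0.    96.48] F [-0.71 -0.22  3.7 ] w 0.0445 q [ 17.  37. -56.  97.  33.  64. -42.]
```

```bash
python3 -m pendant '[{"rx":0,"ry":0,"rz":0,"tx":0,"ty":0,"tz":-10,"jaw":35},{"rx":0,"ry":0,"rz":0,"tx":0,"ty":0,"tz":-25,"jaw":35},{"rx":0,"ry":0,"rz":0,"tx":0,"ty":0,"tz":-35,"jaw":35},{"rx":0,"ry":0,"rz":3.1,"tx":0,"ty":0,"tz":-35,"jaw":35},{"rx":0,"ry":0,"rz":0,"tx":0,"ty":0,"tz":-25,"jaw":35},{"rx":0,"ry":0,"rz":0,"tx":-10,"ty":-3,"tz":0,"jaw":35},{"rx":0,"ry":0,"rz":0,"tx":-20,"ty":-5,"tz":0,"jaw":35},{"rx":0,"ry":0,"rz":0,"tx":-25,"ty":-6,"tz":0,"jaw":35},{"rx":0,"ry":0,"rz":0,"tx":-25,"ty":-6,"tz":0,"jaw":35},{"rx":0,"ry":0,"rz":0,"tx":-25,"ty":-6,"tz":0,"jaw":35},{"rx":0,"ry":0,"rz":0,"tx":-25,"ty":-6,"tz":0,"jaw":35},{"rx":0,"ry":0,"rz":0,"tx":-25,"ty":-6,"tz":0,"jaw":35},{"rx":0,"ry":0,"rz":0,"tx":-25,"ty":-6,"tz":0,"jaw":35},{"rx":0,"ry":0,"rz":0,"tx":-25,"ty":-6,"tz":0,"jaw":35},{"rx":0,"ry":0,"rz":0,"tx":-20,"ty":-6,"tz":0,"jaw":35},{"rx":0,"ry":0,"rz":0,"tx":-15,"ty":-4,"tz":0,"jaw":35},{"rx":0,"ry":0,"rz":0,"tx":-7,"ty":-2,"tz":0,"jaw":35},{"rx":0,"ry":0,"rz":0,"tx":0,"ty":0,"tz":0,"jaw":35},{"rx":0,"ry":0,"rz":0,"tx":0,"ty":0,"tz":0,"jaw":35}]'; python3 st.py w7 wrist; python3 st.py s7 scene; python3 st.py t7 top
```

```text
time_s: 17.75
tool_pos: [0.5267, -0.0091, 0.1715]
tool_rot: [180.0, -0.0, 93.4]
force: [-0.2, 0.3, -0.9]
grip_width: 0.0449
17.75 [ 0.5267 -0.0091  0.1715] [ 1.7998e+02 -2.0000e-02  9.3380e+01] F [-0.22  0.33 -0.88] w 0.0449 q [ 56.  15. -66. 104.  15.  70. -10.]
17.8 [ 0.5268 -0.0083  0.1715] [ 1.7997e+02 -3.0000e-02  9.3470e+01] F [ 0.08  1.   -0.59] w 0.0449 q [ 56.  15. -66. 104.  15.  70. -10.]
17.85 [ 0.5268 -0.0079  0.1715] [ 1.7997e+02 -4.0000e-02  9.3510e+01] F [ 0.27 -0.13 -0.41] w 0.0451 q [ 56.  15. -66. 104.  15.  70. -10.]
```

View pics/w7.png

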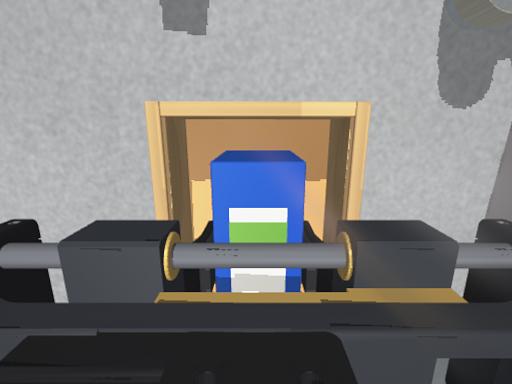

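View pics/s7.png

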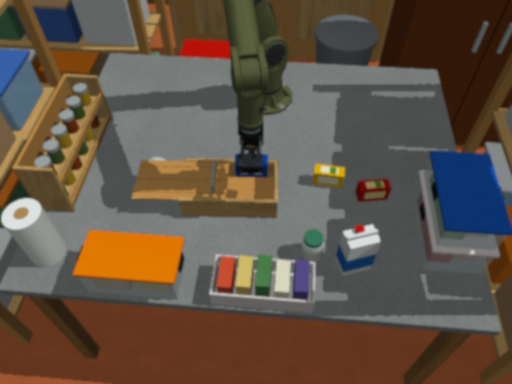

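View pics/t7.png

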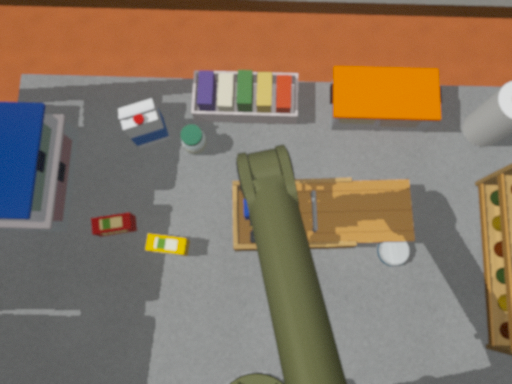

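The packet hangs upright, blue (213-305, 152 down), centred between the box walls (165 and 355), with the lid edge well behind it. I'll lower it in stages.

```bash
python3 -m pendant '[{"rx":0,"ry":0,"rz":0,"tx":-1,"ty":0.5,"tz":10,"jaw":35},{"rx":0,"ry":0,"rz":0,"tx":0,"ty":0,"tz":18,"jaw":35},{"rx":0,"ry":0,"rz":0,"tx":0,"ty":0,"tz":18,"jaw":35},{"rx":0,"ry":0,"rz":0,"tx":0,"ty":0,"tz":18,"jaw":35},{"rx":0,"ry":0,"rz":0,"tx":0,"ty":0,"tz":18,"jaw":35},{"rx":0,"ry":0,"rz":0,"tx":0,"ty":0,"tz":15,"jaw":35},{"rx":0,"ry":0,"rz":0,"tx":0,"ty":0,"tz":10,"jaw":35},{"rx":0,"ry":0,"rz":0,"tx":0,"ty":0,"tz":6,"jaw":35},{"rx":0,"ry":0,"rz":0,"tx":0,"ty":0,"tz":2,"jaw":35},{"rx":0,"ry":0,"rz":0,"tx":0,"ty":0,"tz":0,"jaw":35},{"rx":0,"ry":0,"rz":0,"tx":0,"ty":0,"tz":0,"jaw":35}]'
python3 -m pendant '[{"rx":0,"ry":0,"rz":0,"tx":0,"ty":0,"tz":1,"jaw":35},{"rx":0,"ry":0,"rz":0,"tx":0,"ty":0,"tz":1,"jaw":35}]'
```

```text
time_s: 18.82
tool_pos: [0.5279, -0.0105, 0.0569]
tool_rot: [179.9, 0.0, 93.4]
force: [0.1, -0.1, -1.3]
grip_width: 0.0451
time_s: 18.98
tool_pos: [0.5279, -0.0108, 0.0549]
tool_rot: [179.9, 0.0, 93.4]
force: [-0.2, 0.2, -2.2]
grip_width: 0.045
```

```bash
python3 -m pendant '[{"rx":0,"ry":0,"rz":0,"tx":0,"ty":0,"tz":1,"jaw":35},{"rx":0,"ry":0,"rz":0,"tx":0,"ty":0,"tz":1,"jaw":35},{"rx":0,"ry":0,"rz":0,"tx":0,"ty":0,"tz":0.5,"jaw":35}]'|grep -E 'pos|force'
python3 -m pendant '[{"rx":0,"ry":0,"rz":0,"tx":0,"ty":0,"tz":1,"jaw":35},{"rx":0,"ry":0,"rz":0,"tx":0,"ty":0,"tz":0.5,"jaw":35}]'|grep -E 'pos|force'
python3 -m pendant '[{"rx":0,"ry":0,"rz":0,"tx":0,"ty":0,"tz":0.5,"jaw":35},{"rx":0,"ry":0,"rz":0,"tx":0,"ty":0,"tz":0.5,"jaw":35}]'|grep -E 'pos|force'
```

```text
tool_pos: [0.5272, -0.0108, 0.0517]
force: [-0.1, -0.1, -0.8]
tool_pos: [0.5272, -0.0107, 0.0501]
force: [0.0, -0.6, -2.1]
tool_pos: [0.5272, -0.0107, 0.0497]
force: [-3.6, -1.2, 9.1]
```

Floor contact came at TCP z 0.0497, just as computed. I'll release and lift out.

```bash
python3 -m pendant '[{"rx":0,"ry":0,"rz":0,"tx":0,"ty":0,"tz":0,"jaw":46},{"rx":0,"ry":0,"rz":0,"tx":0,"ty":0,"tz":0,"jaw":50},{"rx":0,"ry":0,"rz":0,"tx":0,"ty":0,"tz":0,"jaw":65},{"rx":0,"ry":0,"rz":0,"tx":0,"ty":0,"tz":0,"jaw":65},{"rx":0,"ry":0,"rz":0,"tx":0,"ty":0,"tz":0,"jaw":65},{"rx":0,"ry":0,"rz":0,"tx":0,"ty":0,"tz":0,"jaw":65},{"rx":0,"ry":0,"rz":0,"tx":0,"ty":0,"tz":0,"jaw":65},{"rx":0,"ry":0,"rz":0,"tx":0,"ty":0,"tz":-5,"jaw":65},{"rx":0,"ry":0,"rz":0,"tx":0,"ty":0,"tz":-15,"jaw":65},{"rx":0,"ry":0,"rz":0,"tx":0,"ty":0,"tz":-30,"jaw":65},{"rx":0,"ry":0,"rz":0,"tx":0,"ty":0,"tz":-40,"jaw":65},{"rx":0,"ry":0,"rz":0,"tx":0,"ty":0,"tz":-40,"jaw":65},{"rx":0,"ry":0,"rz":0,"tx":0,"ty":0,"tz":-40,"jaw":65},{"rx":0,"ry":0,"rz":0,"tx":0,"ty":0,"tz":-30,"jaw":65},{"rx":0,"ry":0,"rz":0,"tx":-10,"ty":-10,"tz":-30,"jaw":65},{"rx":0,"ry":0,"rz":0,"tx":-35,"ty":-10,"tz":-10,"jaw":65},{"rx":0,"ry":0,"rz":0,"tx":-35,"ty":0,"tz":0,"jaw":65},{"rx":0,"ry":0,"rz":0,"tx":-35,"ty":0,"tz":0,"jaw":65},{"rx":0,"ry":0,"rz":0,"tx":0,"ty":0,"tz":0,"jaw":65},{"rx":0,"ry":0,"rz":0,"tx":0,"ty":0,"tz":0,"jaw":65}]'; python3 st.py w8 wrist
```

```text
time_s: 21.23
tool_pos: [0.5138, -0.1289, 0.29]
tool_rot: [180.0, -0.0, 93.1]
force: [0.6, 0.5, -0.8]
grip_width: 0.0645
21.2333 [ 0.5138 -0.1289  0.29  ] [ 1.7997e+02 -1.0000e-02  9.3130e+01] F [ 0.57  0.53 -0.83] w 0.0645 q [ 71.   9. -65.  94.   8.  83.   8.]
```

View pics/w8.png

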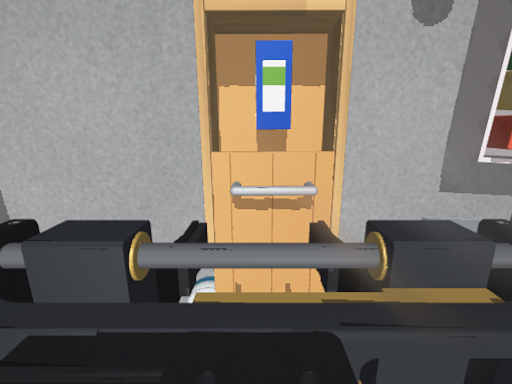

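The packet stands in the open compartment (top face corners (256,41) to (291,129)), with the handle at (235-316,189). I'll check the numbers.

```bash
python3 - <<'E'
from h import *
c=load('w8'); q=np.array([px(c,u,v,.072) for u,v in [(256,41),(292,41),(291,129),(257,129)]]);m=q.mean(0)
B=np.array([.5316,-.0823]);ex=np.array([.0593,-.9982]);ey=np.array([.9982,.0593])
print(m,'box',(m[:2]-B)@ex,(m[:2]-B)@ey,px(c,274,110),np.linalg.norm(q[1]-q[2]),np.linalg.norm(q[0]-q[1]))
h=px(c,276,189.5,.113);print('handle',h,(h[:2]-B)@ex,(h[:2]-B)@ey,px(c,276,189))
E
```

```text
[ 0.52901827 -0.01108049  0.072     ] box -0.07124441217725341 0.0016462375340331168 [ 0.53094157 -0.03911117  0.07239563] 0.1036332140474921 0.043689782473709714
handle [ 0.53769842 -0.13441524  0.113     ] 0.05238306851403814 0.0029970067469301306 [ 0.53716477 -0.13241617  0.11907894]
```

```bash
python3 -m pendant '[{"rx":0,"ry":0,"rz":6.9,"tx":0,"ty":0,"tz":0,"jaw":40},{"rx":0,"ry":0,"rz":6.9,"tx":0,"ty":0,"tz":0,"jaw":40},{"rx":0,"ry":0,"rz":6.9,"tx":0,"ty":0,"tz":0,"jaw":40},{"rx":0,"ry":0,"rz":6.9,"tx":0,"ty":0,"tz":0,"jaw":40},{"rx":0,"ry":0,"rz":6.9,"tx":0,"ty":0,"tz":0,"jaw":40},{"rx":0,"ry":0,"rz":6.9,"tx":0,"ty":0,"tz":0,"jaw":40},{"rx":0,"ry":0,"rz":6.9,"tx":0,"ty":0,"tz":0,"jaw":40},{"rx":0,"ry":0,"rz":6.9,"tx":0,"ty":0,"tz":0,"jaw":40},{"rx":0,"ry":0,"rz":6.9,"tx":0,"ty":0,"tz":0,"jaw":40},{"rx":0,"ry":0,"rz":6.9,"tx":0,"ty":0,"tz":0,"jaw":40},{"rx":0,"ry":0,"rz":6.9,"tx":0,"ty":0,"tz":0,"jaw":40},{"rx":0,"ry":0,"rz":6.9,"tx":0,"ty":0,"tz":0,"jaw":40},{"rx":0,"ry":0,"rz":6.9,"tx":0,"ty":0,"tz":0,"jaw":40},{"rx":0,"ry":0,"rz":0.3,"tx":0,"ty":0,"tz":0,"jaw":40},{"rx":0,"ry":0,"rz":0,"tx":0,"ty":0,"tz":0,"jaw":40}]'; python3 st.py
```

```text
time_s: 22.53
tool_pos: [0.5143, -0.1247, 0.2898]
tool_rot: [180.0, -0.0, 3.7]
force: [-0.5, -0.7, 0.3]
grip_width: 0.0398
22.5333 [ 0.5143 -0.1247  0.2898] [ 1.7998e+02 -2.0000e-02  3.7300e+00] F [-0.45 -0.71  0.29] w 0.0398 q [ 63.   7. -56.  94.   5.  82. -80.]
```

```bash
python3 -m pendant '[{"rx":0,"ry":0,"rz":0,"tx":10,"ty":6,"tz":20,"jaw":40},{"rx":0,"ry":0,"rz":0,"tx":10.5,"ty":6,"tz":30,"jaw":40},{"rx":0,"ry":0,"rz":0,"tx":0,"ty":0,"tz":30,"jaw":40},{"rx":0,"ry":0,"rz":0,"tx":0,"ty":0,"tz":25,"jaw":40},{"rx":0,"ry":0,"rz":0,"tx":0,"ty":0,"tz":10,"jaw":40},{"rx":0,"ry":0,"rz":0,"tx":0,"ty":0,"tz":0,"jaw":40},{"rx":0,"ry":0,"rz":0,"tx":0,"ty":0,"tz":0,"jaw":40},{"rx":0,"ry":0,"rz":0,"tx":0,"ty":0,"tz":0,"jaw":40}]'; python3 st.py w9 wrist
```

```text
time_s: 23.2
tool_pos: [0.5365, -0.1372, 0.1762]
tool_rot: [179.9, -0.2, 3.5]
force: [-0.8, 0.2, 0.1]
grip_width: 0.0398
23.2 [ 0.5365 -0.1372  0.1762] [ 1.7993e+02 -1.6000e-01  3.4600e+00] F [-0.84  0.16  0.12] w 0.0398 q [ 59.  16. -54. 100.  13.  71. -85.]
```

View pics/w9.png

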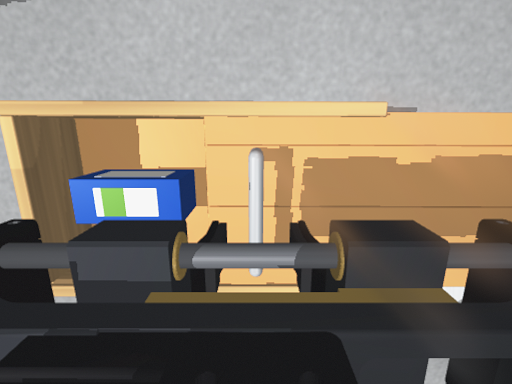

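The handle is centred between the jaws (bar at 256, jaws at 217 and 300), and the packet is visible and upright at (72-195, 170-222). I'll descend and grip.

```bash
python3 -m pendant '[{"rx":0,"ry":0,"rz":0,"tx":0,"ty":-1.5,"tz":15,"jaw":40},{"rx":0,"ry":0,"rz":0,"tx":0,"ty":0,"tz":20,"jaw":40},{"rx":0,"ry":0,"rz":0,"tx":0,"ty":0,"tz":20,"jaw":40},{"rx":0,"ry":0,"rz":0,"tx":0,"ty":0,"tz":12,"jaw":40},{"rx":0,"ry":0,"rz":0,"tx":0,"ty":0,"tz":0,"jaw":40},{"rx":0,"ry":0,"rz":0,"tx":0,"ty":0,"tz":0,"jaw":5},{"rx":0,"ry":0,"rz":0,"tx":0,"ty":0,"tz":0,"jaw":5},{"rx":0,"ry":0,"rz":0,"tx":0,"ty":0,"tz":0,"jaw":5},{"rx":0,"ry":0,"rz":0,"tx":0,"ty":0,"tz":0,"jaw":5},{"rx":0,"ry":0,"rz":0,"tx":0,"ty":0,"tz":0,"jaw":5},{"rx":0,"ry":0,"rz":0,"tx":0,"ty":0,"tz":0,"jaw":5},{"rx":0,"ry":0,"rz":0,"tx":0,"ty":0,"tz":0,"jaw":5}]' 25; python3 st.py
```

```text
time_s: 24.25
tool_pos: [0.5356, -0.136, 0.1079]
tool_rot: [180.0, -0.0, 3.4]
force: [-0.7, -0.1, 3.4]
grip_width: 0.0107
24.25 [ 0.5356 -0.136   0.1079] [ 1.7997e+02 -5.0000e-02  3.3800e+00] F [-0.73 -0.12  3.44] w 0.0107 q [ 56.  20. -52. 104.  17.  64. -89.]
```

```bash
python3 -m pendant '[{"rx":0,"ry":0,"rz":0,"tx":0,"ty":-2,"tz":-0.3,"jaw":5},{"rx":0,"ry":0,"rz":0,"tx":0,"ty":-5,"tz":0,"jaw":5},{"rx":0,"ry":0,"rz":0,"tx":0,"ty":-8,"tz":0,"jaw":5},{"rx":0,"ry":0,"rz":0,"tx":0,"ty":-8,"tz":0,"jaw":5},{"rx":0,"ry":0,"rz":0,"tx":0,"ty":-8,"tz":0,"jaw":5},{"rx":0,"ry":0,"rz":0,"tx":0,"ty":-8,"tz":0,"jaw":5},{"rx":0,"ry":0,"rz":0,"tx":0,"ty":-8,"tz":0,"jaw":5},{"rx":0,"ry":0,"rz":0,"tx":0,"ty":-8,"tz":0,"jaw":5},{"rx":0,"ry":0,"rz":0,"tx":0,"ty":-8,"tz":0,"jaw":5},{"rx":0,"ry":0,"rz":0,"tx":0,"ty":-5,"tz":0,"jaw":5},{"rx":0,"ry":0,"rz":0,"tx":0,"ty":0,"tz":0,"jaw":5}]'
```

```text
time_s: 25.17
tool_pos: [0.5314, -0.0656, 0.1078]
tool_rot: [-179.9, -0.1, 3.5]
force: [2.9, 2.5, 4.4]
grip_width: 0.0106
```

```bash
python3 -m pendant '[{"rx":0,"ry":0,"rz":0,"tx":0.2,"ty":-3,"tz":-0.2,"jaw":5},{"rx":0,"ry":0,"rz":0,"tx":0,"ty":-6,"tz":0,"jaw":5},{"rx":0,"ry":0,"rz":0,"tx":0,"ty":-8,"tz":0,"jaw":5},{"rx":0,"ry":0,"rz":0,"tx":0,"ty":-8,"tz":0,"jaw":5},{"rx":0,"ry":0,"rz":0,"tx":0,"ty":-8,"tz":0,"jaw":5},{"rx":0,"ry":0,"rz":0,"tx":0,"ty":-8,"tz":0,"jaw":5},{"rx":0,"ry":0,"rz":0,"tx":0,"ty":-8,"tz":0,"jaw":5},{"rx":0,"ry":0,"rz":0,"tx":0,"ty":-8,"tz":0,"jaw":5},{"rx":0,"ry":0,"rz":0,"tx":0,"ty":-8,"tz":0,"jaw":5},{"rx":0,"ry":0,"rz":0,"tx":0,"ty":-8,"tz":0,"jaw":5},{"rx":0,"ry":0,"rz":0,"tx":0,"ty":-4,"tz":0,"jaw":5},{"rx":0,"ry":0,"rz":0,"tx":0,"ty":0,"tz":0,"jaw":5}]'
python3 -m pendant '[{"rx":0,"ry":0,"rz":0,"tx":0,"ty":-1,"tz":0,"jaw":5},{"rx":0,"ry":0,"rz":0,"tx":0,"ty":-1,"tz":0,"jaw":5},{"rx":0,"ry":0,"rz":0,"tx":0,"ty":-1,"tz":0,"jaw":5}]'
```

```text
time_s: 26.17
tool_pos: [0.527, 0.0113, 0.1079]
tool_rot: [-179.9, -0.1, 3.5]
force: [4.5, 1.4, 2.9]
grip_width: 0.0113
time_s: 26.42
tool_pos: [0.5269, 0.0124, 0.1078]
tool_rot: [180.0, -0.0, 3.4]
force: [5.4, -1.1, 3.9]
grip_width: 0.0111
```

```bash
python3 -m pendant '[{"rx":0,"ry":0,"rz":0,"tx":0.3,"ty":-1,"tz":-0.2,"jaw":5},{"rx":0,"ry":0,"rz":0,"tx":0,"ty":-1,"tz":0,"jaw":5},{"rx":0,"ry":0,"rz":0,"tx":0,"ty":-1,"tz":0,"jaw":5},{"rx":0,"ry":0,"rz":0,"tx":0,"ty":-1,"tz":0,"jaw":5}]'|grep -E 'pos|force'
python3 -m pendant '[{"rx":0,"ry":0,"rz":0,"tx":0,"ty":-1,"tz":0,"jaw":5},{"rx":0,"ry":0,"rz":0,"tx":0,"ty":-1,"tz":0,"jaw":5},{"rx":0,"ry":0,"rz":0,"tx":0,"ty":-1,"tz":0,"jaw":5}]'|grep -E 'pos|force'
python3 -m pendant '[{"rx":0,"ry":0,"rz":0,"tx":0,"ty":-1,"tz":0,"jaw":5},{"rx":0,"ry":0,"rz":0,"tx":0,"ty":-1,"tz":0,"jaw":5}]'|grep -E 'pos|force'
```

```text
tool_pos: [0.5267, 0.016, 0.1079]
force: [4.8, -1.7, 2.5]
tool_pos: [0.5266, 0.019, 0.1079]
force: [5.0, -1.9, 2.7]
tool_pos: [0.5265, 0.021, 0.1079]
force: [5.0, -1.8, 3.3]
```

```bash
python3 -m pendant '[{"rx":0,"ry":0,"rz":0,"tx":0.3,"ty":-1,"tz":0,"jaw":5}]'|grep -E 'pos|force'
python3 -m pendant '[{"rx":0,"ry":0,"rz":0,"tx":0,"ty":-1,"tz":0,"jaw":5}]'|grep -E 'pos|force'
python3 -m pendant '[{"rx":0,"ry":0,"rz":0,"tx":0,"ty":-1,"tz":0,"jaw":5}]'|grep -E 'pos|force'
```

```text
tool_pos: [0.5264, 0.022, 0.1078]
force: [3.2, -1.2, 3.7]
tool_pos: [0.5264, 0.0224, 0.1078]
force: [3.7, -4.1, 3.6]
tool_pos: [0.5264, 0.0225, 0.1078]
force: [4.2, -6.0, 3.4]
```

The lid stopped at y 0.0225, with force rising to 6 N while the position held still. That is the shut stop. I'll relax, release and back away.

```bash
python3 -m pendant '[{"rx":0,"ry":0,"rz":0,"tx":0,"ty":1,"tz":0,"jaw":5},{"rx":0,"ry":0,"rz":0,"tx":0,"ty":0,"tz":0,"jaw":18},{"rx":0,"ry":0,"rz":0,"tx":0,"ty":0,"tz":0,"jaw":40},{"rx":0,"ry":0,"rz":0,"tx":0,"ty":0,"tz":0,"jaw":40},{"rx":0,"ry":0,"rz":0,"tx":0,"ty":0,"tz":0,"jaw":40},{"rx":0,"ry":0,"rz":0,"tx":0,"ty":0,"tz":-10,"jaw":40},{"rx":0,"ry":0,"rz":0,"tx":0,"ty":0,"tz":-20,"jaw":40},{"rx":0,"ry":0,"rz":0,"tx":0,"ty":0,"tz":-40,"jaw":40},{"rx":0,"ry":0,"rz":0,"tx":0,"ty":0,"tz":-40,"jaw":40},{"rx":0,"ry":0,"rz":0,"tx":0,"ty":0,"tz":-40,"jaw":40},{"rx":0,"ry":0,"rz":0,"tx":-20,"ty":20,"tz":-30,"jaw":40},{"rx":0,"ry":0,"rz":0,"tx":-20,"ty":30,"tz":-10,"jaw":40},{"rx":0,"ry":0,"rz":0,"tx":-15,"ty":30,"tz":0,"jaw":40},{"rx":0,"ry":0,"rz":0,"tx":0,"ty":0,"tz":0,"jaw":40},{"rx":0,"ry":0,"rz":0,"tx":0,"ty":0,"tz":0,"jaw":40},{"rx":0,"ry":0,"rz":0,"tx":0,"ty":0,"tz":0,"jaw":40},{"rx":0,"ry":0,"rz":0,"tx":0,"ty":0,"tz":0,"jaw":40}]'; python3 st.py w10 wrist; python3 st.py s10 scene
python3 - <<'E'
from h import *
c=load('w10'); cv2.imwrite('pics/w10c.png',np.hstack([c['img'][:,:,::-1]]))
t=shot('top','t10')
for n,p in dict(red=(113,225),yel=(166,244),jar=(192,132),tin=(395,247)).items(): print(n,px(t,*p).round(4))
E
```

```text
time_s: 28.83
tool_pos: [0.4766, -0.0585, 0.2979]
tool_rot: [-180.0, 0.0, 3.5]
force: [0.2, -0.2, -0.5]
grip_width: 0.0401
28.8333 [ 0.4766 -0.0585  0.2979] [-1.7995e+02  1.0000e-02  3.5500e+00] F [ 0.24 -0.23 -0.48] w 0.0401 q [ 62.  -3. -55.  99.  -3.  83. -79.]
28.8833 [ 0.4766 -0.0584  0.2978] [-1.7995e+02  2.0000e-02  3.5600e+00] F [ 0.28 -0.33  0.57] w 0.0403 q [ 62.  -3. -55.  99.  -3.  83. -79.]
red [0.4854 0.4011 0.0639]
yel [0.4385 0.254  0.0648]
jar [0.7424 0.1978 0.1011]
tin [ 0.4513 -0.365   0.0387]
```

View pics/w10.png

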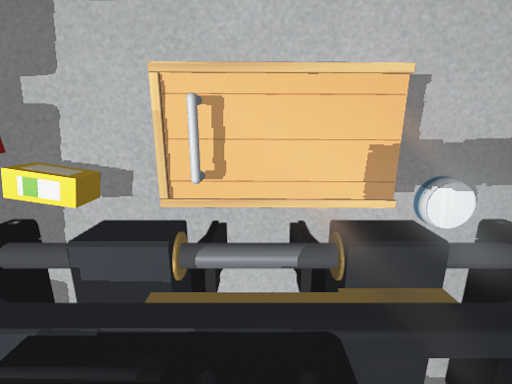

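View pics/t10.png

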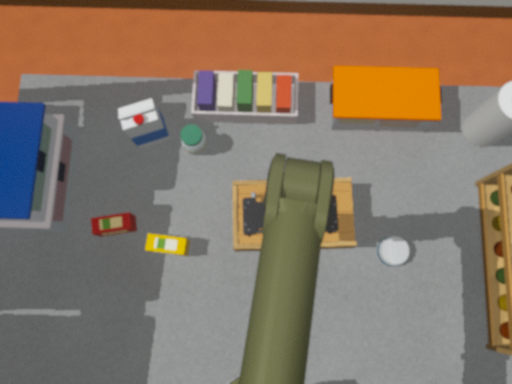

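View pics/s10.png

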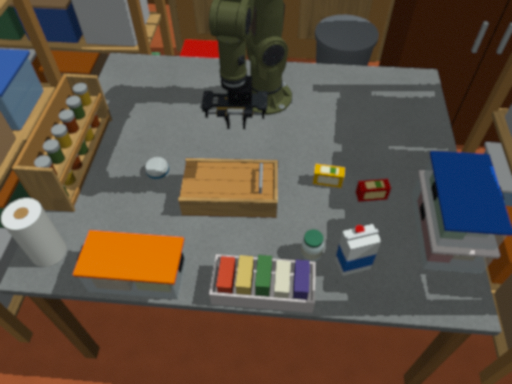

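The lid is shut (handle ends at (193,97) and (197,181)), the other items are where they were, and the gripper is clear. One last number on the handle before handing in.

```bash
python3 - <<'E'
from h import *
c=load('w10'); B=np.array([.5316,-.0823]);ex=np.array([.0593,-.9982])
h=px(c,195,139,.113);print(h,'q',(h[:2]-B)@ex+.105)
o=env.get_obs();print(abs(o['joint_velocities']).max(),o['force']); 
print(env.sign_off())
E
```

```text
[0.52659652 0.02040893 0.113     ] q 0.0021792447350634236
0.5046566619174645 [-0.49501115  0.10116315  0.26366786]
the job is handed in; nothing more can be done
None
```

The blue packet is in the front compartment of the pine box with the lid shut, and I handed the job in at about 29 s. The sign-off gave no verdict.

- **Lid opening:** I slid the lid open by its handle until the drag rose from about 1.5 N to 5.7 N, roughly 6 mm into the tight spot at about 170 mm open. I eased it back about 15 mm, where the drag was back to about 1.5 N, and it stood still at about 155 mm open.
- **Packet:** I set it down at box x −71, y +2 mm, with floor contact at the expected height and a brief 9 N reading. After I let go, the pictures showed it upright. It was not seen again once the lid was shut.
- **Lid closing:** I pushed the lid to its stop, where the force rose to 6 N while the position no longer changed. The final picture put the opening at about 2 mm, within the camera's error.
- **Other items:** the other two packets, the jar and the tin measured within about 6 mm of where they started, mostly noise in the height readings. The gripper was about 0.2 m above the box at sign-off, touching nothing.

Two readings disagreed:
- **Scene camera:** it placed the handle about 15 to 20 mm off from the other views, so I used the wrist camera instead.
- **Sideways force:** up to 5 N built up on the handle during both slides, so I made small corrections.

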